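# Carry a freshly populated circuit board from the microscope to the preheater with a lifter

## Robot

A 6-joint arm with a two-finger parallel gripper is mounted at the origin on a cart in front of the work surface, level with it; the furniture and walls round the work are solid. World frame = base frame: x ahead of the robot, y to its left, z up, the work surface at z = 0. Lengths are in m, angles in rad, forces in N, time in s.
With the tool pointing down it reaches from about 0.275 to 0.75 m from the base axis. Payload 10.2 kg.
Tool frame: the origin (TCP) lies at the very end of the fingers, on their centre line; the grasp point (between the pads) lies env.grip_point_offset behind it (env.grip_point_offset is the distance from the TCP to the grasp point, in m); z points along the fingers, y is the line along which they close (so a half turn about z gives the same grasp; the last joint's range is limited). The gripper opens to 88 mm and grips with 3 to 60 N. Pads are 18 mm wide; open, the fingers measure 123 mm over their backs; the gripper's body (75 mm by 187 mm) begins 45 mm behind the grasp point.
Start: joints at [1.032, 0.313, 1.498, -0, 1.331, -0.223], TCP at [0.163, 0.499, 0.239] pointing down, gripper open.
Joint ranges: [-2.94, 2.94], [-0.97, 2.17], [0.19, 2.56], [-1.23, 4.37], [0.02, 3.11], [-2.88, 2.88]. Speed limits (rad/s): [2.39, 2.39, 3.01, 3.14, 3.14, 3.14].

## Interface

Orientations are given as a unit quaternion [w, x, y, z].
In Python, from bench import sensors, snapshot, ticket, cut_out, landmark_of, env gives the robot as it stands.
- The arm moves only by the tool play_rows, never from a script. Its argument "plan" is a list of rows, each an object of numbers: "dx", "dy", "dz": the shift along the tool's x, y, z as a fraction of full scale; "rx", "ry", "rz": the turn, a rotation vector about the tool's x, y, z as a fraction of full scale. A call has 1 to 8 rows; each row is the pose to reach, as a shift and turn from the pose commanded when the call began, along the tool's axes at that moment; what a row does not reach only later rows make up. Full scale, the value 1, is 0.4 m for a shift and 90 degrees for a turn. A row lasts 1/10 s, in which the tool goes at most 50 mm and 8.59 degrees, less where a joint would pass 70% of its speed; a pose out of reach is approached as far as the arm can. A call with a number of a shift or a turn outside -1 to 1 is refused whole. A call with a gripper value outside its range is refused whole. "claw" is the closure, from -1 (fully open) to 1 (shut), set as the call begins (left out, the last holds). The fingers move at their own pace and stop on an object; the grip force is fixed at half the most. Time passes only in rows, so rows that repeat a pose let the fingers close. It gives the time, the measured TCP pose, the force, the opening and the grip force at its end, in the units of the state.
- sensors.state(): the state, without advancing time (a new reading comes with each control period).
- snapshot(name): name is "scene" or "top" or "wrist"; returns a dict with "pixels" (420x560x3 uint8, red, green, blue), "intrinsics" (3x3 intrinsics, pixels), "rvec" (rotation vector, rad) and "tvec" (3), from world to camera coordinates, as OpenCV has them; the wrist camera has in their place "mount" (4x4, takes a point from camera to tool coordinates, whose origin is the TCP and whose axes are the flange's). Camera axes: x right, y down, z forward; pixel columns grow to the right and rows downward; lengths in m; the calibration is good to about 2 mm. A picture is of the moment at which its call begins: read the wrist's pose just before it. There is no depth.
- ticket.sign_off(): hands the job in; it is judged then, once.
Trained networks look in a picture, given as the dict that the camera call returned (one of the last four; its "shot" number tells which), for a name from the list of things; names that differ only in an ending like _2 or _b are one class to them, and where a whole thing is asked for, a point or a joint stands for the part that bears it (a point fixed in the world has none). Each returns a list of dicts, best first, with "conf" (0 to 1); they miss things now and then, are a little off and sometimes report something else, mostly with a low value. They report only what shows in the picture. A call takes as long as a camera call.
- cut_out(picture, name): "mask" (420x560 bool, what is visible of it) and "xy" ([column, row] in pixels, amid what is visible of it).
- landmark_of(picture, name): "xy" ([column, row] in pixels: a listed point, or the origin of a listed thing).
The state is a dict: "time_s": time; "q": joint angles; "qd": joint speeds; "tau": joint torques, N m; "position": TCP position; "tcp_rot": TCP orientation; "wrist_force": force on the tool from outside, world axes, zero at the start; "ft_torque": the same for the moment, N m; "width": finger opening in m; "grip_force": force on a finger pad.
Only numpy, scipy, OpenCV 4.12 (cv2) and the standard library are available. Lean on these libraries where they do the work, as an engineer would, in place of code of your own. Each camera call takes 0.05 s, during which the arm holds its last target. There are 200 camera calls.

## Task

The circuit board under the microscope is freshly populated and its parts are not yet soldered. Slide the blade of the board lifter under it, lift it off the microscope's rails, carry it level to the preheater and lower it onto the rails there, between their side lips; then draw the blade out and stand the lifter back on the bench on its blade. Do not touch the board with the gripper, do not bump the microscope, and leave the jar, bottle and solder spool where they are.

Things in the scene. Friction and masses are not known exactly. Their poses are not given: they have to be found in the camera images.
- board: Green circuit board, 70 mm along its x, 120 mm along its y, 3 mm thick, parts up to 15 mm above its underside, about 0.11 kg, loose. Origin at the centre of its underside, z up. At the start it rests on the microscope's rails, its axes along the microscope's. Fingers must not touch it.
- microscope: White inspection microscope, fixed, at the right. Origin on the bench under the middle of its board rails; -x is its open front, towards the robot; z up. Base plate 12 mm thick, x -98 to +108, y -90 to +90 mm. Column at x +86 mm, 0.39 m high. Round camera head over the origin, lens 174 mm above the bench.
- microscope_seat (a point): Centre of the board's place on the microscope, level with the ledges of its two rails, 45 mm above the bench; axes as the microscope's. Rails along x, -42 to +42 mm; ledges' inner edges at y +-46 mm; below and between all is free down to the base, 33 mm lower, and open to the front. Lips at y +-64 mm are 5 mm high; rear stop tabs at x +39.5 mm, 4 mm high.
- preheater: Low grey preheater box, x -95 to +70 mm, y -80 to +80 mm, with a black top plate 50 mm above the bench, fixed, at the left. Origin on the bench under the middle of its rails; -x is its front with knob and display, towards the robot; z up.
- preheater_seat (a point): Where the board's origin belongs on the preheater: level with its rails' ledges, 80 mm above the bench; axes as the preheater's; board x along rail x (either way round). Rails in plan as on the microscope: ledges' inner edges y +-46 mm, lips y +-64 mm and 5 mm high, rear tabs x +39.5 mm, front open. Free space below the ledges: 30 mm.
- lifter: Board lifter (spatula), 0.17 kg, standing on the bench on its blade. Origin: underside of the blade, the point to bring below the board's centre; +x to the blade's tip, z up when level. Slotted steel blade 3 mm thick, 70 mm wide, x -45 to +33 mm. Neck at x -48 mm: with the origins in line it is 12 mm in front of the board's edge.
- lifter_grip (a point): Where to grip the wooden handle, across y (22 mm wide, flat sides, 24 mm deep): x -83.4 mm, z 72.4 mm in the lifter's frame, whose axes it has. The handle leans 25 degrees from vertical, its top towards the lifter's -x; it goes 40 mm up and 60 mm down along itself from here.
- paste_jar: White jar with a ribbed cap, 42 mm wide, 54 mm high, standing on the far side, between microscope and monitor. Origin at the centre of its underside. To be left alone.
- spray_bottle: Slender white bottle, 36 mm wide, 142 mm high, standing on the far side, between microscope and monitor. Origin at the centre of its underside. To be left alone.
- solder_spool: Solder spool with black flanges, 52 mm wide, 33 mm high, standing at the right between microscope and robot. Origin at the centre of its underside. To be left alone.
- microscope_screen (a point): Middle of the lower edge of the microscope's black-framed grey screen: 60 mm in front of the rails' middle, 235 mm above the bench. The screen is 190 mm wide, 20 mm thick, and goes 130 mm up, leaning 13 degrees to the rear. A gripper upright on the lifter's handle would hit it when the blade is under the board: lean its top back towards the robot, about 25 degrees from vertical.
- lifter_tip (a point): Middle of the blade's front edge, at its underside, 33 mm ahead of the lifter's origin. Axes are the lifter's.

How it is judged:
On the way, in this order (a step that is already met when the one before it is completed fails the run):
1. the lifter alone carries the board, clear of the microscope's rails (contact force between lifter and board above 0.3 N and contact force between board and microscope below 0.05 N and z of board in the frame of microscope_seat above 0.003 m and angle between board's own z axis and vertical below 0.2 rad), for 0.2 s.
2. the board lies in its place on the preheater's rails while the blade is still below it (x of board in the frame of preheater_seat between -0.012 and 0.008 m and y of board in the frame of preheater_seat between -0.008 and 0.008 m and z of board in the frame of preheater_seat between -0.003 and 0.003 m and angle between board's own z axis and vertical below 0.06 rad and angle between the x axis of board and the x axis of preheater, either way round below 0.1 rad and contact force between board and preheater above 0.3 N and horizontal distance between lifter and board below 0.06 m), for 0.1 s.
At the end, for the whole second after the job is handed in: Board at rest on both preheater ledges: within 8 mm sideways, 12 mm front, 8 mm rear, 3 mm in height, level to 0.06 rad, square to 0.1 rad (either way round). Lifter at rest on its blade on the bench, level to 0.08 rad, origin over 90 mm from the board's, touching neither board nor preheater (x of board in the frame of preheater_seat between -0.012 and 0.008 m and y of board in the frame of preheater_seat between -0.008 and 0.008 m and z of board in the frame of preheater_seat between -0.003 and 0.003 m and angle between board's own z axis and vertical below 0.06 rad and angle between the x axis of board and the x axis of preheater, either way round below 0.1 rad and linear speed of each of board, lifter below 0.02 m/s and height (world z) of lifter below 0.006 m and angle between lifter's own z axis and vertical below 0.08 rad and horizontal distance between lifter and board above 0.09 m and contact force between lifter and preheater below 0.05 N and contact force between lifter and board below 0.05 N).
It fails at once if the gripper or the arm touches the board (contact force between any of the fingers, the arm and board above 0.3 N).
It fails at once if the board is tipped by more than 0.3 rad (angle between board's own z axis and vertical above 0.3 rad).
It fails at once if the gripper or the arm bumps the microscope with more than 5 N (contact force between any of the fingers, the arm and microscope above 5 N).
It fails at once if the jar, the bottle or the spool is moved by more than 30 mm (distance of any of paste_jar, spray_bottle, solder_spool from where it was at the start of the episode above 0.03 m).
It also fails if it takes over 66 s, if anything falls off the work surface, if the arm or the gripper's body presses on something with over 40 N, if the wrist force passes 120 N, or if a joint passes its speed limit or range.

## Working session

There is one attempt and no reset: what is moved stays moved. The work goes in short steps, Python scripts to look and compute and a tool call to move; the robot and the scene stay as the last step left them, time stands still between calls to the robot, and variables do not carry over. Pictures are saved under pics/ and viewed, at most 10 in all, crops included, and the job is handed in when it is done.

Besides the shell and the picture viewer there is one more tool, called after ">>>" as a command line: name --argument value ..., lists and objects as JSON in quotes. play_rows: Moves the arm, as the interface text tells. Its arguments: {"type":"object","properties":{"plan":{"type":"array","items":{"type":"object","properties":{"dx":{"type":"number"},"dy":{"type":"number"},"dz":{"type":"number"},"rx":{"type":"number"},"ry":{"type":"number"},"rz":{"type":"number"}}}},"claw":{"type":"number"}},"required":["plan"]}

```bash
ls; mkdir -p pics
cat > h.py <<'E'
import numpy as np, cv2
from scipy.spatial.transform import Rotation as R
from bench import sensors, snapshot, ticket, cut_out, landmark_of, env
def save(p,n): cv2.imwrite('pics/'+n+'.png',p['pixels'][:,:,::-1])
def ray(p,uv):
    K=np.array(p['intrinsics'],float);Rm=cv2.Rodrigues(np.array(p['rvec'],float))[0];t=np.array(p['tvec'],float).ravel()
    d=Rm.T@np.linalg.inv(K)@np.array([uv[0],uv[1],1.]);return -Rm.T@t,d
def onz(p,uv,z):
    o,d=ray(p,uv);return o+d*(z-o[2])/d[2]
def proj(p,X): return cv2.projectPoints(np.array(X,float).reshape(-1,3),np.array(p['rvec'],float),np.array(p['tvec'],float),np.array(p['intrinsics'],float),None)[0].reshape(-1,2)
def tri(prs):
    A=np.zeros((3,3));b=np.zeros(3)
    for p,uv in prs:
        o,d=ray(p,uv);d/=np.linalg.norm(d);M=np.eye(3)-np.outer(d,d);A+=M;b+=M@o
    return np.linalg.solve(A,b)
E
python3 - <<'E'
from h import *
np.set_printoptions(precision=4,suppress=True)
P={n:snapshot(n) for n in('scene','top')}
for n in P: save(P[n],n+'0')
Z=dict(board=.045,microscope=0,microscope_seat=.045,preheater=0,preheater_seat=.08,lifter=0,lifter_grip=.0724,lifter_tip=0,paste_jar=0,spray_bottle=0,solder_spool=0,microscope_screen=.235)
for k,z in Z.items():
    L={}
    for n,p in P.items():
        r=landmark_of(p,k)
        if r: L[n]=r[0]; print(k,n,np.round(r[0]['xy'],1),round(r[0]['conf'],2),onz(p,r[0]['xy'],z))
    if len(L)==2: print('   tri',tri([(P[n],L[n]['xy']) for n in L]))
s=sensors.state();print({k:s[k] for k in('position','tcp_rot','wrist_force','width')},env.grip_point_offset)
E
```

```text
pics
board scene [353.3 247.3] 0.73 [ 0.5806 -0.357   0.045 ]
board top [356.9 202.2] 0.78 [ 0.5662 -0.3496  0.045 ]
   tri [ 0.572  -0.3544  0.0456]
microscope scene [349.6 259.7] 0.55 [ 0.5702 -0.3525  0.    ]
microscope top [360.2 207.8] 0.64 [ 0.5674 -0.3679  0.    ]
   tri [ 0.5554 -0.358   0.0189]
microscope_seat scene [351.8 249.5] 0.76 [ 0.5697 -0.3557  0.045 ]
microscope_seat top [358.4 200. ] 0.68 [ 0.5713 -0.3571  0.045 ]
   tri [ 0.5701 -0.3562  0.0456]
preheater scene [198.9 223.6] 0.97 [0.5289 0.1687 0.    ]
preheater top [195.6 284.2] 0.89 [0.5246 0.1619 0.    ]
   tri [0.5207 0.1619 0.0088]
preheater_seat scene [195.4 207.8] 0.62 [0.5169 0.1615 0.08  ]
preheater_seat top [193.  269.2] 0.72 [0.5312 0.1551 0.08  ]
   tri [0.5232 0.1586 0.0821]
lifter scene [282.7 229.1] 0.8 [ 0.6173 -0.1056  0.    ]
lifter top [275.7 224.5] 0.83 [ 0.6126 -0.1126  0.    ]
   tri [ 0.6074 -0.1104  0.0099]
lifter_grip scene [262.8 223.3] 0.68 [ 0.543  -0.072   0.0724]
lifter_grip top [269.8 238.1] 0.85 [ 0.542  -0.0663  0.0724]
   tri [ 0.5465 -0.0684  0.0669]
lifter_tip scene [290.9 224.4
[... 251 characters left out ...]
i [ 0.7077 -0.0421 -0.0062]
spray_bottle scene [311.6 216.9] 0.62 [ 0.7151 -0.1707  0.    ]
spray_bottle top [279.8 191.7] 0.78 [ 0.7137 -0.1682  0.    ]
   tri [ 0.7161 -0.1695 -0.0022]
solder_spool scene [359.5 304.4] 0.6 [ 0.417 -0.429  0.   ]
solder_spool top [400.7 240.9] 0.67 [ 0.4229 -0.4239  0.    ]
   tri [ 0.4261 -0.4279 -0.0101]
microscope_screen scene [339.2 202.6] 0.69 [ 0.5351 -0.3147  0.235 ]
microscope_screen top [366.4 180.5] 0.96 [ 0.5194 -0.3246  0.235 ]
   tri [ 0.5131 -0.3194  0.2503]
{'position': array([0.1631, 0.499 , 0.2387]), 'tcp_rot': array([-0.    ,  0.1573,  0.9876, -0.    ]), 'wrist_force': array([ 0.3484, -0.0375, -0.8229]), 'width': 0.08798437002706914} 0.0187
```

View pics/scene0.png

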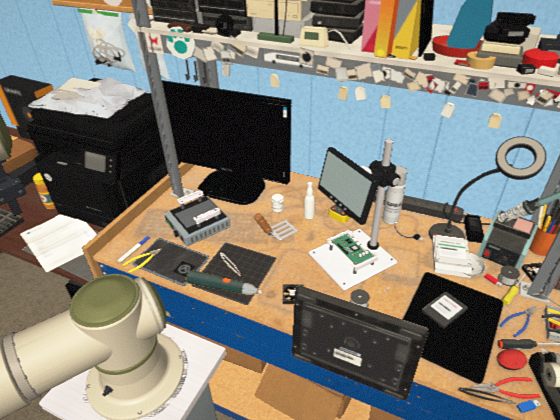

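View pics/top0.png

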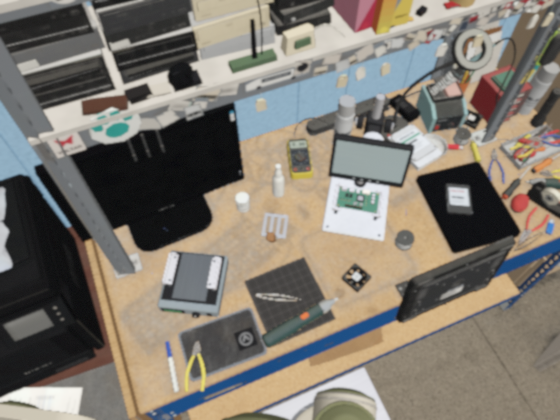

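The scene view shows the microscope with the board near (350,250), the lifter at (280,228), its handle end towards the robot, and the preheater at (198,217). The top view shows the same three at (358,200), (274,228) and (193,283). Next I'll get the yaws from rectified views.

```bash
cat >> h.py <<'E'
np.set_printoptions(precision=4,suppress=True)
def wrist():
    s=sensors.state();p=snapshot('wrist');T=np.eye(4);q=s['tcp_rot'];T[:3,:3]=R.from_quat([q[1],q[2],q[3],q[0]]).as_matrix();T[:3,3]=s['position']
    C=np.linalg.inv(T@np.array(p['mount']));p['rvec']=cv2.Rodrigues(C[:3,:3])[0];p['tvec']=C[:3,3];return p
def rect(p,c,z,half,mm=1.):
    # rectified view of plane z: right = -y, up = +x
    n=int(2*half*1000/mm);W=np.array([[c[0]+half,c[1]+half,z],[c[0]+half,c[1]-half,z],[c[0]-half,c[1]-half,z],[c[0]-half,c[1]+half,z]])
    H=cv2.getPerspectiveTransform(proj(p,W).astype(np.float32),np.float32([[0,0],[n,0],[n,n],[0,n]]))
    return cv2.warpPerspective(p['pixels'],H,(n,n),flags=cv2.INTER_CUBIC)[:,:,::-1]
def go(pos,Rm,start=None):
    "fractions for a move to grasp-frame TCP pose"
    s=sensors.state();q=s['tcp_rot'];R0=R.from_quat([q[1],q[2],q[3],q[0]]).as_matrix()
    d=R0.T@(np.array(pos)-s['position'])/.4;w=R.from_matrix(R0.T@Rm).as_rotvec()/(np.pi/2)
    print('shift',np.round(d,4),'turn',np.round(w,4),'rows',np.linalg.norm(d)*.4/.05,np.linalg.norm(w)*90/8.59)
def tool(yaw,lean):
    "tool rotation: y along lifter y, z down leaning forward (rad)"
    Rz=R.from_euler('z',yaw).as_matrix();s,c=np.sin(lean),np.cos(lean)
    return Rz@np.array([[-c,0,s],[0,1,0],[-s,0,-c]])
E
python3 - <<'E'
from h import *
t=snapshot('top')
a=[rect(t,c,z,.13,.65) for c,z in(((.525,.159),.08),((.57,-.356),.045))]
cv2.imwrite('pics/r.png',np.hstack(a))
print(np.array(wrist()['mount']))
go((.40,.17,.33),tool(-.3,0))
E
```

```text
[[ 0.0006 -0.9632 -0.2686  0.0696]
 [ 1.      0.0007  0.0001 -0.0005]
 [ 0.0001 -0.2686  0.9632 -0.1447]
 [ 0.      0.      0.      1.    ]]
shift [-0.8185 -0.598  -0.2282] turn [ 0.    0.   -0.01] rows 8.312398136219702 0.10500645352723698
```

View pics/r.png

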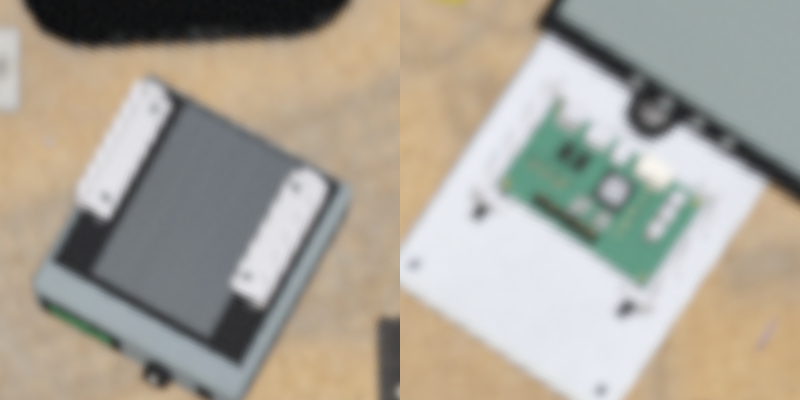

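The left half shows the preheater rails with a yaw of about -28°. The right half shows the microscope and board at about -33°. I'll look closer with the wrist camera.

>>> play_rows --plan '[{"dx":-0.8,"dy":-0.6,"dz":-0.23},{"dx":-0.8,"dy":-0.6,"dz":-0.23},{"dx":-0.8,"dy":-0.6,"dz":-0.23},{"dx":-0.8,"dy":-0.6,"dz":-0.23},{"dx":-0.8,"dy":-0.6,"dz":-0.23},{"dx":-0.8,"dy":-0.6,"dz":-0.23},{"dx":-0.8,"dy":-0.6,"dz":-0.23},{"dx":-0.8,"dy":-0.6,"dz":-0.23}]' --claw -1

```text
validation failed for argument at $.pl...
```

Run:
```python
from h import *
w=wrist();save(w,'w1')
a=rect(w,(.525,.159),.08,.13,.65)
cv2.imwrite('pics/r1.png',np.hstack([a,cv2.resize(w['pixels'][:,:,::-1],(400,400*420//560))[:400] if 0 else rect(w,(.59,-.09),0,.13,.65)]))
for k,z in (('preheater_seat',.08),('preheater',0),('lifter_grip',.0724),('lifter_tip',0)):
    r=landmark_of(w,k)
    if r: print(k,r[0]['xy'],r[0]['conf'],onz(w,r[0]['xy'],z))
go((.40,-.07,.35),tool(-.45,0))
```

```text
shift [-1.0049 -1.1683 -0.2782] turn [0.     0.     0.0855] rows 12.527409710041173 0.8953268492953208
```

View pics/r1.png

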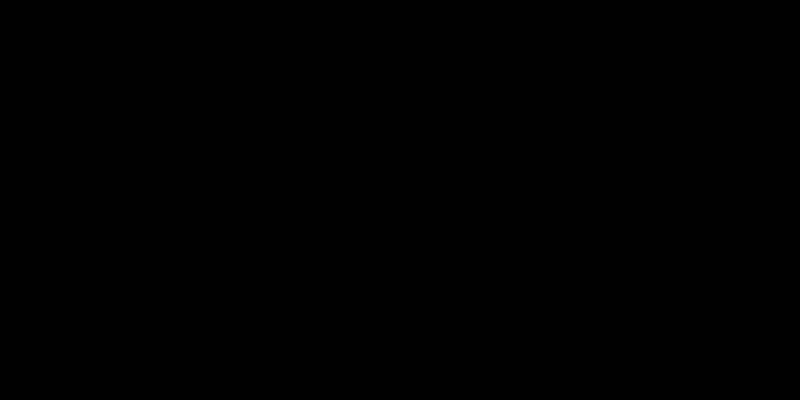

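The picture is black because the move was refused and the arm did not move. I'll resend it with every field filled.

>>> play_rows --plan '[{"dx":-0.8,"dy":-0.6,"dz":-0.23,"rx":0,"ry":0,"rz":0},{"dx":-0.8,"dy":-0.6,"dz":-0.23,"rx":0,"ry":0,"rz":0},{"dx":-0.8,"dy":-0.6,"dz":-0.23,"rx":0,"ry":0,"rz":0},{"dx":-0.8,"dy":-0.6,"dz":-0.23,"rx":0,"ry":0,"rz":0},{"dx":-0.8,"dy":-0.6,"dz":-0.23,"rx":0,"ry":0,"rz":0},{"dx":-0.8,"dy":-0.6,"dz":-0.23,"rx":0,"ry":0,"rz":0},{"dx":-0.8,"dy":-0.6,"dz":-0.23,"rx":0,"ry":0,"rz":0},{"dx":-0.8,"dy":-0.6,"dz":-0.23,"rx":0,"ry":0,"rz":0}]' --claw -1.0

```text
time_s: 2.45
position: [0.3876, 0.178, 0.3291]
tcp_rot: [0.0, 0.157, 0.988, 0.0]
wrist_force: [1.2, 0.6, 0.1]
width: 0.0881
grip_force: 0.0
```

Run:
```python
from h import *
w=wrist();save(w,'w1')
cv2.imwrite('pics/r2.png',np.hstack([rect(w,(.525,.159),.08,.13,.65),rect(w,(.59,-.09),0,.13,.65)]))
for k,z in (('preheater_seat',.08),('preheater',0),('lifter_grip',.0724),('lifter_tip',0)):
    r=landmark_of(w,k)
    if r: print(k,r[0]['xy'],r[0]['conf'],onz(w,r[0]['xy'],z))
go((.40,-.10,.34),tool(-.45,0))
```

```text
preheater_seat [302.9, 295.7] 0.69 [0.5323 0.1576 0.08  ]
preheater [296.6, 267.2] 0.69 [0.5266 0.1542 0.    ]
lifter_grip [147.4, 345.5] 0.63 [ 0.5427 -0.0686  0.0724]
lifter_tip [157.2, 379.4] 0.83 [ 0.6481 -0.1284  0.    ]
shift [-0.2496 -0.6551 -0.0297] turn [ 0.     -0.0003  0.0853] rows 5.613572707056167 0.8934419326474928
```

View pics/r2.png

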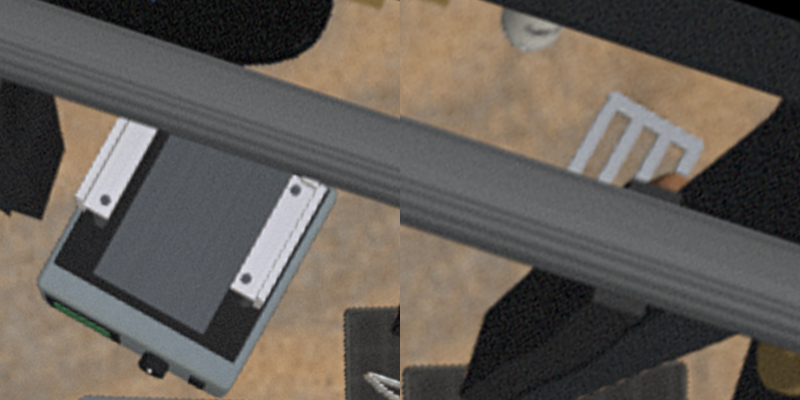

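Left: the preheater rails' inner front corners are at (105,215) and (232,288), 95 mm apart (92 expected). That puts the seat at about (0.528, 0.158) with yaw -29°. Right: the lifter blade is partly hidden by the gripper.

Run:
```python
from h import *
y=np.radians(-26.2);Rt=tool(y,np.radians(25));g=np.array([.545,-.0695,.0724])
tc=g+.0187*Rt[:,2];pre=tc-.15*Rt[:,2];print(tc,pre)
go(pre,Rt)
```

```text
[ 0.5521 -0.073   0.0555] [ 0.4952 -0.045   0.1914]
shift [-0.4333 -0.4505  0.3418] turn [ 0.0196 -0.2776  0.0885] rows 5.698877954484058 3.0598394291729134
```

>>> play_rows --plan '[{"dx":-0.433,"dy":-0.45,"dz":0.342,"rx":0.02,"ry":-0.278,"rz":0.088},{"dx":-0.433,"dy":-0.45,"dz":0.342,"rx":0.02,"ry":-0.278,"rz":0.088},{"dx":-0.433,"dy":-0.45,"dz":0.342,"rx":0.02,"ry":-0.278,"rz":0.088},{"dx":-0.433,"dy":-0.45,"dz":0.342,"rx":0.02,"ry":-0.278,"rz":0.088},{"dx":-0.433,"dy":-0.45,"dz":0.342,"rx":0.02,"ry":-0.278,"rz":0.088},{"dx":-0.433,"dy":-0.45,"dz":0.342,"rx":0.02,"ry":-0.278,"rz":0.088},{"dx":-0.433,"dy":-0.45,"dz":0.342,"rx":0.02,"ry":-0.278,"rz":0.088},{"dx":-0.433,"dy":-0.45,"dz":0.342,"rx":0.02,"ry":-0.278,"rz":0.088}]'

```text
time_s: 3.5
position: [0.4953, -0.0439, 0.1912]
tcp_rot: [0.211, 0.22, 0.951, -0.049]
wrist_force: [0.5, 0.4, 0.5]
width: 0.0879
grip_force: 0.0
```

Run:
```python
from h import *
w=wrist();save(w,'w3')
for k,z in (('lifter_grip',.0724),('lifter_tip',0),('lifter',0),('microscope_seat',.045),('board',.045)):
    r=landmark_of(w,k)
    if r: print(k,r[0]['xy'],r[0]['conf'],onz(w,r[0]['xy'],z))
s=sensors.state();print(s['position'],s['q'],s['tcp_rot'])
y=np.radians(-26.2);Rt=tool(y,np.radians(25));g=np.array([.545,-.0695,.0724])
go(g+.0187*Rt[:,2],Rt)
```

```text
lifter_grip [282.2, 209.0] 0.93 [ 0.5434 -0.0686  0.0724]
lifter_tip [273.8, 247.1] 0.84 [ 0.6455 -0.1303  0.    ]
lifter [275.8, 225.8] 0.89 [ 0.6152 -0.1122  0.    ]
board [73.1, 292.6] 0.95 [ 0.569  -0.3576  0.045 ]
[ 0.4956 -0.0441  0.1921] [-0.2886  0.1164  1.9419 -0.1164  0.6535 -1.3276] [ 0.2118  0.22    0.9509 -0.0492]
shift [ 0.0015 -0.0027  0.3767] turn [0.0004 0.0013 0.0015] rows 3.0140575607043467 0.021588820946250552
```

View pics/w3.png

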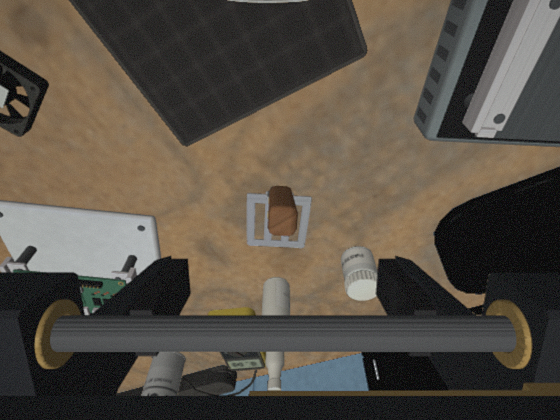

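The blade's corners are at about (250,197), (311,198), (306,246) and (247,245), and the handle is at (282,208). I'll compute the lifter pose from these.

Run:
```python
from h import *
w=wrist()
g=cv2.cvtColor(w['pixels'],cv2.COLOR_RGB2GRAY)
c=np.float32([[249,196],[311,198],[306,247],[247,245]]);cv2.cornerSubPix(g,c.reshape(-1,1,2),(4,4),(-1,-1),(3,30,.01));print(c)
X=np.array([onz(w,u,.003) for u in c]);print(X)
print(np.linalg.norm(X[3]-X[2]),np.linalg.norm(X[0]-X[1]),np.linalg.norm(X[3]-X[0]))
t=(X[2]+X[3])/2;b=(X[0]+X[1])/2;d=t-b;print('tip',t,'yaw',np.degrees(np.arctan2(d[1],d[0])),'yaw by tip edge',np.degrees(np.arctan2(*(X[2]-X[3])[:2]*[-1,1])))
m=cut_out(w,'lifter')[0]['mask'];print(m.sum())
```

```text
[[246.643  192.5159]
 [310.8618 195.6621]
 [303.3747 245.8899]
 [246.8429 242.8685]]
[[ 0.5585 -0.1182  0.003 ]
 [ 0.5923 -0.0585  0.003 ]
 [ 0.6586 -0.0965  0.003 ]
 [ 0.6239 -0.1557  0.003 ]]
0.06860973518201888 0.06854230190146184 0.07540131724759017
tip [ 0.6413 -0.1261  0.003 ] yaw -29.791333578153044 yaw by tip edge -30.314530130219527
2856
```

Run:
```python
from h import *
y=np.radians(-30);Rt=tool(y,np.radians(25));g=np.array([.5425,-.0687,.0724])
go(g+.0187*Rt[:,2],Rt)
```

```text
shift [ 0.0074 -0.0039  0.3733] turn [0.018  0.0011 0.0394] rows 2.9872656554472257 0.45396022744607645
```

>>> play_rows --plan '[{"dx":0.007,"dy":-0.004,"dz":0.1,"rx":0.018,"ry":0.001,"rz":0.039},{"dx":0.007,"dy":-0.004,"dz":0.18,"rx":0.018,"ry":0.001,"rz":0.039},{"dx":0.007,"dy":-0.004,"dz":0.26,"rx":0.018,"ry":0.001,"rz":0.039},{"dx":0.007,"dy":-0.004,"dz":0.32,"rx":0.018,"ry":0.001,"rz":0.039},{"dx":0.007,"dy":-0.004,"dz":0.373,"rx":0.018,"ry":0.001,"rz":0.039},{"dx":0.007,"dy":-0.004,"dz":0.373,"rx":0.018,"ry":0.001,"rz":0.039},{"dx":0.007,"dy":-0.004,"dz":0.373,"rx":0.018,"ry":0.001,"rz":0.039}]'

```text
time_s: 4.6
position: [0.5492, -0.0731, 0.0556]
tcp_rot: [0.209, 0.253, 0.943, -0.056]
wrist_force: [0.4, 0.7, 0.6]
width: 0.0884
grip_force: 0.0
```

>>> play_rows --plan '[{"dx":0,"dy":0,"dz":0,"rx":0,"ry":0,"rz":0},{"dx":0,"dy":0,"dz":0,"rx":0,"ry":0,"rz":0},{"dx":0,"dy":0,"dz":0,"rx":0,"ry":0,"rz":0},{"dx":0,"dy":0,"dz":0,"rx":0,"ry":0,"rz":0},{"dx":0,"dy":0,"dz":0,"rx":0,"ry":0,"rz":0},{"dx":0,"dy":0,"dz":0,"rx":0,"ry":0,"rz":0},{"dx":0,"dy":0,"dz":0,"rx":0,"ry":0,"rz":0}]' --claw 1.0

```text
time_s: 5.3
position: [0.5493, -0.0733, 0.0553]
tcp_rot: [0.209, 0.253, 0.943, -0.056]
wrist_force: [1.1, 0.4, 0.1]
width: 0.0341
grip_force: 0.0
```

Run:
```python
from h import *
s=sensors.state();print(s['position'],s['tcp_rot'],s['width'],s['grip_force'],s['wrist_force'])
w=wrist();save(w,'w4');t=snapshot('top')
for p in(w,t):
  for k,z in (('lifter_tip',0),('lifter',0),('lifter_grip',.0724)):
    r=landmark_of(p,k)
    if r: print(k,r[0]['xy'],r[0]['conf'],onz(p,r[0]['xy'],z))
```

```text
[ 0.5493 -0.0733  0.0553] [ 0.2088  0.2528  0.943  -0.0562] 0.034111998698636244 0.0 [1.0563 0.3659 0.0586]
lifter [281.7, 285.8] 0.76 [ 0.6138 -0.1121  0.    ]
lifter_grip [284.2, 298.9] 0.71 [ 0.5421 -0.0691  0.0724]
lifter_grip [358.5, 199.8] 0.71 [ 0.5579 -0.3464  0.0724]
```

View pics/w4.png

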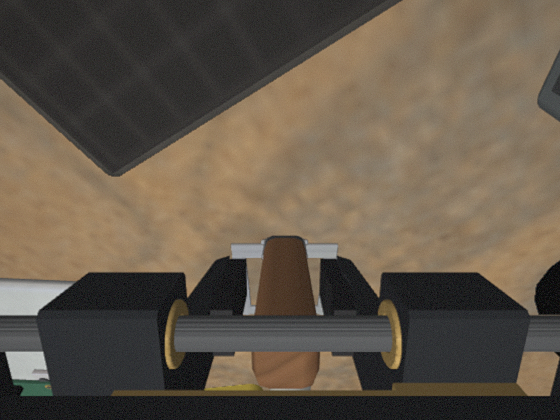

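The handle is centred between the fingers, spanning columns 255–320 with its axis near 284. They are still closing.

>>> play_rows --plan '[{"dx":0,"dy":0,"dz":0,"rx":0,"ry":0,"rz":0},{"dx":0,"dy":0,"dz":0,"rx":0,"ry":0,"rz":0},{"dx":0,"dy":0,"dz":0,"rx":0,"ry":0,"rz":0},{"dx":0,"dy":0,"dz":0,"rx":0,"ry":0,"rz":0}]'

```text
time_s: 6.1
position: [0.5493, -0.0733, 0.0552]
tcp_rot: [0.209, 0.253, 0.943, -0.056]
wrist_force: [0.2, 0.3, 0.6]
width: 0.0219
grip_force: 30.0
```

Run:
```python
from h import *
s=sensors.state();print(s['position'],s['tcp_rot'],s['width'],s['grip_force'],s['wrist_force'],s['ft_torque'])
print(s['tcp_rot'][0])
```

```text
[ 0.5493 -0.0733  0.0552] [ 0.2088  0.2528  0.9431 -0.0562] 0.021894918268510172 29.96453448344255 [0.1792 0.3365 0.5589] [0.1798 0.2272 0.0163]
0.20875708516682542
```

```bash
cat >> h.py <<'E'
import json,os
def T(Rm,p): M=np.eye(4);M[:3,:3]=Rm;M[:3,3]=p;return M
def tcp():
    s=sensors.state();q=s['tcp_rot'];return T(R.from_quat([q[1],q[2],q[3],q[0]]).as_matrix(),s['position'])
def lift_pose(x,y,z,yaw,pitch=0): return T(R.from_euler('ZY',[yaw,pitch]).as_matrix(),[x,y,z])
if os.path.exists('TL.npy'): TL=np.load('TL.npy')   # lifter in tool
def golift(L):
    G=L@np.linalg.inv(TL);go(G[:3,3],G[:3,:3])
MS=dict(p=(.570,-.356),yaw=np.radians(-33))
PH=dict(p=(.528,.158),yaw=np.radians(-29))
def seat(S,fx,z,fy=0,pitch=0):
    c,s=np.cos(S['yaw']),np.sin(S['yaw']);return lift_pose(S['p'][0]+c*fx-s*fy,S['p'][1]+s*fx+c*fy,z,S['yaw'],pitch)
E
python3 - <<'E'
from h import *
A=tcp();yd=A[:3,1];yaw=np.arctan2(-yd[0],yd[1]);print(np.degrees(yaw))
o=np.array([.614,-.111,0]);o[:2]-=yd[:2]*((o-A[:3,3])[:2]@yd[:2]);print(o)
L=lift_pose(*o,yaw);np.save('TL.npy',np.linalg.inv(A)@L)
import h;h.TL=np.load('TL.npy')
print((np.linalg.inv(L)@np.r_[A[:3,3]-.0187*A[:3,2],1]))
h.golift(lift_pose(o[0],o[1],.05,yaw))
h.golift(seat(MS,-.15,.05))
E
```

```text
-30.01874555315822
[ 0.6141 -0.1108  0.    ]
[-0.0828  0.      0.0722  1.    ]
shift [-0.0528 -0.0001 -0.1133] turn [ 0. -0.  0.] rows 1.0000000000000018 1.8307832630353574e-16
shift [ 0.0951 -0.5568 -0.1819] turn [0.014 0.    0.03 ] rows 4.747858702649017 0.34706105318297853
```

>>> play_rows --plan '[{"dx":-0.026,"dy":0,"dz":-0.056,"rx":0,"ry":0,"rz":0},{"dx":-0.053,"dy":0,"dz":-0.113,"rx":0,"ry":0,"rz":0},{"dx":-0.015,"dy":-0.1,"dz":-0.13,"rx":0.003,"ry":0,"rz":0.006},{"dx":0.02,"dy":-0.2,"dz":-0.145,"rx":0.005,"ry":0,"rz":0.01},{"dx":0.045,"dy":-0.3,"dz":-0.16,"rx":0.008,"ry":0,"rz":0.016},{"dx":0.07,"dy":-0.4,"dz":-0.17,"rx":0.01,"ry":0,"rz":0.022},{"dx":0.095,"dy":-0.5,"dz":-0.182,"rx":0.014,"ry":0,"rz":0.03},{"dx":0.095,"dy":-0.557,"dz":-0.182,"rx":0.014,"ry":0,"rz":0.03}]'

```text
time_s: 6.9
position: [0.3794, -0.2346, 0.1052]
tcp_rot: [0.207, 0.278, 0.936, -0.062]
wrist_force: [1.1, -0.9, -1.3]
width: 0.022
grip_force: 30.0
```

Run:
```python
from h import *
w=wrist();save(w,'w5')
s=sensors.state();print(s['position'],s['width'],s['wrist_force'])
for k,z in (('microscope_seat',.045),('board',.045),('lifter_tip',.05),('lifter',.05)):
    r=landmark_of(w,k)
    if r: print(k,r[0]['xy'],r[0]['conf'],onz(w,r[0]['xy'],z))
print(tcp()@TL)
golift(seat(MS,-.15,.027))
```

```text
[ 0.3795 -0.2369  0.1056] 0.02176787915661017 [ 0.2355  0.6929 -0.4471]
board [136.1, 283.3] 0.36 [ 0.3846 -0.3705  0.045 ]
lifter [281.6, 285.1] 0.74 [ 0.4409 -0.2764  0.05  ]
[[ 0.8389  0.5443  0.0003  0.4443]
 [-0.5443  0.8389 -0.0005 -0.2737]
 [-0.0006  0.0002  1.      0.0499]
 [ 0.      0.      0.      1.    ]]
shift [ 0.0238 -0.0013  0.0521] turn [ 0.0003 -0.0004  0.0002] rows 0.45798262868443634 0.004935473142135763
```

View pics/w5.png

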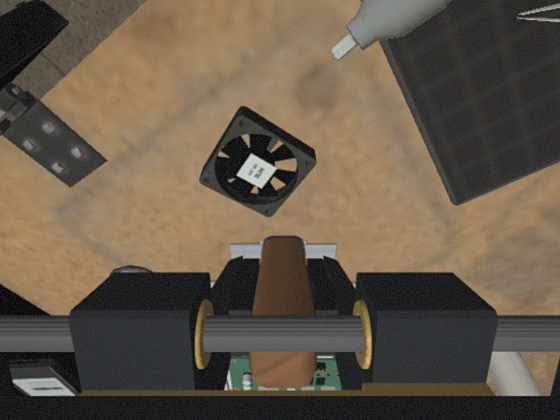

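The wrist view shows the handle at column 284 and the board's visible front edge spanning about 228–342, so the lateral alignment is good. To refine the microscope yaw I'll fit the edges of the base plate in the initial top picture.

Run:
```python
from h import *
from scipy.optimize import minimize
P={}
for n in('top','scene'):
    P[n]=snapshot(n);P[n]['pixels']=cv2.imread(f'pics/{n}0.png')[:,:,::-1].copy()
def fit(masks,polys,x0,lab):
    # maximise IoU-like agreement of projected polygon with mask, over front half
    def cost(v):
        tot=0;c,s=np.cos(v[2]),np.sin(v[2])
        for n,m in masks.items():
            X=np.array([[v[0]+c*a-s*b,v[1]+s*a+c*b,z] for a,b,z in polys])
            g=np.zeros((420*4,560*4),np.uint8);cv2.fillPoly(g,[np.int32(np.round(proj(P[n],X)*4+1.5))],255)
            f=cv2.resize(g,(560,420),interpolation=cv2.INTER_AREA)/255.
            tot+=np.abs(f-m)[valid[n]].sum()
        return tot
    best=None
    for i in range(4):
        r=minimize(cost,x0+np.random.default_rng(i).normal(0,[.004,.004,.03]),method='Nelder-Mead',options=dict(initial_simplex=None,xatol=1e-4,fatol=.1))
        if best is None or r.fun<best.fun: best=r
    print(lab,best.x[:2],np.degrees(best.x[2]),best.fun);return best.x
x0=np.array([.57,-.356,-.58])
# base plate: valid only near its front part (x<-45 mm) 
for use in(('top',),('scene',),('top','scene')):
    masks={};valid={}
    for n in use:
        h=cv2.cvtColor(P[n]['pixels'],cv2.COLOR_RGB2HSV);masks[n]=((h[:,:,1]<60)&(h[:,:,2]>150)).astype(float)
        g=np.zeros((420,560),np.uint8);c,s=np.cos(-.57),np.sin(-.57)
        cv2.fillPoly(g,[np.int32(proj(P[n],[[.57+c*a-s*b,-.356+s*a+c*b,.012] for a,b in((-.118,-.11),(-.118,.11),(-.05,.11),(-.05,-.11))]))],1);valid[n]=g>0
    fit(masks,[(-.098,-.09,.012),(-.098,.09,.012),(.0,.09,.012),(.0,-.09,.012)],x0,'plate '+str(use))
    for n in use:
        h=cv2.cvtColor(P[n]['pixels'],cv2.COLOR_RGB2HSV);masks[n]=((h[:,:,0]>45)&(h[:,:,0]<95)&(h[:,:,1]>60)).astype(float)
        g=np.zeros((420,560),np.uint8)
        cv2.fillPoly(g,[np.int32(proj(P[n],[[.57+c*a-s*b,-.356+s*a+c*b,.048] for a,b in((-.05,-.075),(-.05,.075),(.045,.075),(.045,-.075))]))],1);valid[n]=g>0
        print(n,masks[n][valid[n]].sum())
    fit(masks,[(-.035,-.06,.048),(-.035,.06,.048),(.035,.06,.048),(.035,-.06,.048)],x0,'board '+str(use))
# preheater box+rails silhouette: black plate/white rails -> rail fit in both
for use in(('top',),('scene',),('top','scene')):
    masks={};valid={}
    for n in use:
        h=cv2.cvtColor(P[n]['pixels'],cv2.COLOR_RGB2HSV);m=((h[:,:,2]>175)&(h[:,:,1]<50)).astype(float);masks[n]=m
        c,s=np.cos(PH['yaw']),np.sin(PH['yaw']);g=np.zeros((420,560),np.uint8)
        cv2.fillPoly(g,[np.int32(proj(P[n],[[.528+c*a-s*b,.158+s*a+c*b,.08] for a,b in((-.06,-.08),(-.06,.08),(.06,.08),(.06,-.08))]))],1);valid[n]=g>0
    def cost(v):
        tot=0;c,s=np.cos(v[2]),np.sin(v[2])
        for n in use:
            g=np.zeros((1680,2240),np.uint8)
            for q in(((-.042,.046),(.042,.046),(.042,.066),(-.042,.066)),((-.042,-.046),(.042,-.046),(.042,-.066),(-.042,-.066))):
                cv2.fillPoly(g,[np.int32(np.round(proj(P[n],[[v[0]+c*a-s*b,v[1]+s*a+c*b,.082] for a,b in q])*4+1.5))],255)
            tot+=np.abs(cv2.resize(g,(560,420),interpolation=cv2.INTER_AREA)/255.-masks[n])[valid[n]].sum()
        return tot
    bs=min((minimize(cost,np.array([.528,.158,-.506])+np.random.default_rng(i).normal(0,[.004,.004,.03]),method='Nelder-Mead') for i in range(4)),key=lambda r:r.fun)
    print('preh',use,bs.x[:2],np.degrees(bs.x[2]),bs.fun,[masks[n][valid[n]].sum() for n in use])
```

```text
plate ('top',) [ 0.5678 -0.3511] -33.986040270575934 42.08627450980392
top 385.0
board ('top',) [ 0.5702 -0.3551] -32.28443578708247 461.8392156862745
plate ('scene',) [ 0.5688 -0.3551] -33.78196784671024 24.47450980392157
scene 394.0
board ('scene',) [ 0.573  -0.3528] -34.695088970577594 271.1058823529412
plate ('top', 'scene') [ 0.5678 -0.3531] -33.64561054281284 87.30588235294118
top 385.0
scene 394.0
board ('top', 'scene') [ 0.5727 -0.3529] -33.41373374725903 731.8823529411764
preh ('top',) [0.5287 0.1584] -29.09568558792011 200.8078431372549 [np.float64(669.0)]
preh ('scene',) [0.5293 0.1574] -28.757652434058283 159.8862745098039 [np.float64(355.0)]
preh ('top', 'scene') [0.5284 0.1587] -28.814177768338723 360.5019607843137 [np.float64(669.0), np.float64(355.0)]
```

```bash
sed -i 's/^MS=.*/MS=dict(p=(.5685,-.3545),yaw=np.radians(-33.7))/; s/^PH=.*/PH=dict(p=(.5285,.1583),yaw=np.radians(-29))/' h.py
python3 - <<'E'
from h import *
golift(seat(MS,-.15,.027)); golift(seat(MS,0,.027))
E
```

```text
shift [0.0286 0.0057 0.0498] turn [ 0.0038 -0.0003  0.008 ] rows 0.46205528390217804 0.09254527606266101
shift [-0.3114  0.0005  0.208 ] turn [ 0.0038 -0.0003  0.008 ] rows 2.995542271833803 0.09254527606266101
```

>>> play_rows --plan '[{"dx":0.029,"dy":0.006,"dz":0.05,"rx":0.004,"ry":0,"rz":0.008},{"dx":0.029,"dy":0.006,"dz":0.05,"rx":0.004,"ry":0,"rz":0.008},{"dx":-0.028,"dy":0.005,"dz":0.076,"rx":0.004,"ry":0,"rz":0.008},{"dx":-0.085,"dy":0.004,"dz":0.103,"rx":0.004,"ry":0,"rz":0.008},{"dx":-0.142,"dy":0.003,"dz":0.129,"rx":0.004,"ry":0,"rz":0.008},{"dx":-0.199,"dy":0.002,"dz":0.156,"rx":0.004,"ry":0,"rz":0.008},{"dx":-0.199,"dy":0.002,"dz":0.156,"rx":0.004,"ry":0,"rz":0.008}]'

```text
time_s: 7.95
position: [0.4666, -0.2876, 0.0833]
tcp_rot: [0.208, 0.283, 0.934, -0.064]
wrist_force: [-0.3, 0.1, -2.0]
width: 0.0216
grip_force: 30.0
```

Run:
```python
from h import *
w=wrist();save(w,'w6')
s=sensors.state();print(s['position'],s['width'],s['wrist_force'])
for k,z in (('microscope_seat',.045),('board',.045),('lifter_tip',.027),('lifter',.027)):
  for n,p in(('w',w),('s',snapshot('scene'))):
    r=landmark_of(p,k)
    if r: print(n,k,r[0]['xy'],r[0]['conf'],onz(p,r[0]['xy'],z))
print(tcp()@TL)
golift(seat(MS,0,.027));golift(seat(MS,0,.060))
```

```text
[ 0.4653 -0.2864  0.0827] 0.021807778405411486 [ 0.1766  0.5421 -1.576 ]
s microscope_seat [352.6, 248.4] 0.72 [ 0.5752 -0.3565  0.045 ]
s board [352.5, 247.7] 0.61 [ 0.578  -0.3553  0.045 ]
s lifter_tip [343.5, 253.3] 0.53 [ 0.5623 -0.3336  0.027 ]Traceback (most recent call last):
  File "<stdin>", line 6, in <module>
ValueError: only the last four pictures can be asked about
```

View pics/w6.png

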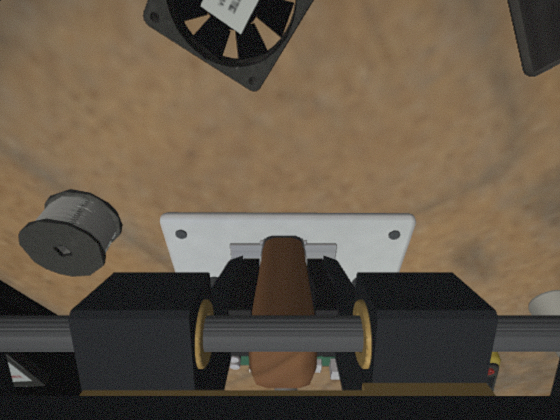

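The plate's front corners are at (162,215) and (416,215), its edge parallel to the blade's rear edge, so the yaw matches. I'll compute the lateral offset and depth from these corners.

Run:
```python
from h import *
w=wrist();h=cv2.cvtColor(w['pixels'],cv2.COLOR_RGB2GRAY)
L=tcp()@TL;print(L[:3,3])
for u in ((162,215),(416,215),(181,234),(394,234)): print(u,(np.linalg.inv(L)@np.r_[onz(w,u,.012),1])[:3])
for u in ((231,247),(337,247)): print('blade',u,(np.linalg.inv(L)@np.r_[onz(w,u,.03),1])[:3])
golift(seat(MS,0,.027));golift(seat(MS,0,.060))
```

```text
[ 0.5266 -0.3282  0.0272]
(162, 215) [-0.0549 -0.0808 -0.0152]
(416, 215) [-0.0551  0.0877 -0.0151]
(181, 234) [-0.0376 -0.0715 -0.0152]
(394, 234) [-0.0379  0.0769 -0.0151]
blade (231, 247) [-0.0431 -0.034   0.0028]
blade (337, 247) [-0.0432  0.0344  0.0028]
shift [-0.1119  0.0033  0.0526] turn [-0.0007  0.0001 -0.0009] rows 0.9891864369160578 0.012606241971774136
shift [-0.1467  0.0033 -0.0222] turn [-0.0007  0.0001 -0.0009] rows 1.187316352919897 0.012606241971774136
```

>>> play_rows --plan '[{"dx":-0.03,"dy":0.004,"dz":0.014,"rx":0,"ry":0,"rz":-0.001},{"dx":-0.06,"dy":0.008,"dz":0.028,"rx":0,"ry":0,"rz":-0.001},{"dx":-0.09,"dy":0.008,"dz":0.042,"rx":0,"ry":0,"rz":-0.001},{"dx":-0.107,"dy":0.008,"dz":0.05,"rx":0,"ry":0,"rz":-0.001},{"dx":-0.107,"dy":0.008,"dz":0.05,"rx":0,"ry":0,"rz":-0.001}]'

```text
time_s: 9.05
position: [0.5058, -0.3105, 0.0822]
tcp_rot: [0.207, 0.283, 0.934, -0.063]
wrist_force: [1.2, 0.1, -2.3]
width: 0.0216
grip_force: 30.0
```

>>> play_rows --plan '[{"dx":-0.005,"dy":0,"dz":-0.011,"rx":0,"ry":0,"rz":0},{"dx":-0.01,"dy":0,"dz":-0.022,"rx":0,"ry":0,"rz":0},{"dx":-0.014,"dy":0,"dz":-0.03,"rx":0,"ry":0,"rz":0},{"dx":-0.018,"dy":0,"dz":-0.038,"rx":0,"ry":0,"rz":0},{"dx":-0.022,"dy":0,"dz":-0.047,"rx":0,"ry":0,"rz":0},{"dx":-0.027,"dy":0,"dz":-0.058,"rx":0,"ry":0,"rz":0},{"dx":-0.031,"dy":0,"dz":-0.066,"rx":0,"ry":0,"rz":0},{"dx":-0.031,"dy":0,"dz":-0.066,"rx":0,"ry":0,"rz":0}]'

```text
time_s: 9.85
position: [0.5058, -0.3104, 0.112]
tcp_rot: [0.207, 0.283, 0.934, -0.064]
wrist_force: [-0.1, 0.3, -2.5]
width: 0.0217
grip_force: 30.0
```

>>> play_rows --plan '[{"dx":0,"dy":0,"dz":0,"rx":0,"ry":0,"rz":0},{"dx":0,"dy":0,"dz":0,"rx":0,"ry":0,"rz":0},{"dx":0,"dy":0,"dz":0,"rx":0,"ry":0,"rz":0}]'

```text
time_s: 10.15
position: [0.5055, -0.3101, 0.1112]
tcp_rot: [0.207, 0.283, 0.934, -0.063]
wrist_force: [0.9, 0.4, -2.3]
width: 0.0216
grip_force: 30.0
```

Run:
```python
from h import *
s=sensors.state();print(s['position'],s['width'],s['wrist_force'],s['ft_torque'])
w=wrist();save(w,'w7');L=tcp()@TL;print(L);p=snapshot('scene');save(p,'s7')
for n,q in(('w',w),('s',p)):
    r=landmark_of(q,'board')
    if r: print(n,r[0]['xy'],r[0]['conf'],onz(q,r[0]['xy'],L[2,3]+.003),L[:3,3])
golift(seat(MS,-.06,.060));golift(seat(MS,-.25,.065));golift(seat(MS,-.25,.15))
```

```text
[ 0.5055 -0.3101  0.1112] 0.0216229709978442 [ 0.8663  0.4189 -2.2617] [ 0.2248  0.4134 -0.0469]
[[ 0.8317  0.5552  0.0007  0.5678]
 [-0.5552  0.8317  0.0007 -0.3518]
 [-0.0002 -0.001   1.      0.056 ]
 [ 0.      0.      0.      1.    ]]
s [351.3, 245.4] 0.83 [ 0.5716 -0.3524  0.059 ] [ 0.5678 -0.3518  0.056 ]
shift [ 0.1273 -0.005  -0.0699] turn [-0.0007  0.      0.0001] rows 1.1629064555936945 0.007209447085436125
shift [ 0.5527 -0.0052 -0.2818] turn [-0.0007  0.      0.0001] rows 4.962990532458493 0.007209447085436125
shift [ 0.463  -0.0055 -0.4744] turn [-0.0007  0.      0.0001] rows 5.303169971882299 0.007209447085436125
```

>>> play_rows --plan '[{"dx":0.0136,"dy":0,"dz":-0.0063,"rx":0,"ry":0,"rz":0},{"dx":0.0408,"dy":0,"dz":-0.019,"rx":0,"ry":0,"rz":0},{"dx":0.0816,"dy":0,"dz":-0.038,"rx":0,"ry":0,"rz":0},{"dx":0.1315,"dy":0,"dz":-0.061,"rx":0,"ry":0,"rz":0},{"dx":0.19,"dy":0,"dz":-0.0887,"rx":0,"ry":0,"rz":0},{"dx":0.254,"dy":0,"dz":-0.118,"rx":0,"ry":0,"rz":0},{"dx":0.317,"dy":0,"dz":-0.148,"rx":0,"ry":0,"rz":0},{"dx":0.372,"dy":0,"dz":-0.173,"rx":0,"ry":0,"rz":0}]'

```text
time_s: 11.15
position: [0.3678, -0.218, 0.1112]
tcp_rot: [0.207, 0.283, 0.934, -0.063]
wrist_force: [0.6, -0.1, -2.4]
width: 0.0217
grip_force: 30.0
```

>>> play_rows --plan '[{"dx":0.0453,"dy":0,"dz":-0.021,"rx":0,"ry":0,"rz":0},{"dx":0.0725,"dy":0,"dz":-0.034,"rx":0,"ry":0,"rz":0},{"dx":0.0816,"dy":0,"dz":-0.038,"rx":0,"ry":0,"rz":0},{"dx":0.0816,"dy":0,"dz":-0.038,"rx":0,"ry":0,"rz":0},{"dx":0.0816,"dy":0,"dz":-0.038,"rx":0,"ry":0,"rz":0}]'

```text
time_s: 11.65
position: [0.3395, -0.1996, 0.1116]
tcp_rot: [0.207, 0.283, 0.934, -0.064]
wrist_force: [-0.1, -0.0, -2.5]
width: 0.0217
grip_force: 30.0
```

Run:
```python
from h import *
s=sensors.state();print(s['position'],s['width'],s['wrist_force'],s['ft_torque'])
L=tcp()@TL;print(L)
for n in('scene','top'):
    p=snapshot(n);r=landmark_of(p,'board')
    for q in r[:2]: print(n,q['xy'],q['conf'],np.linalg.inv(L)@np.r_[onz(p,q['xy'],L[2,3]+.003),1])
w=wrist();save(w,'w8')
h=cv2.cvtColor(w['pixels'],cv2.COLOR_RGB2HSV);m=((h[:,:,0]>45)&(h[:,:,0]<95)&(h[:,:,1]>60)&(h[:,:,2]>40));ys,xs=np.nonzero(m[220:]);print(len(xs),xs.min(),xs.max(),ys.min()+220,ys.max()+220)
M=seat(MS,-.2,.13);golift(M);golift(seat(PH,0,.13))
```

```text
[ 0.3395 -0.1996  0.1116] 0.021748837525962243 [-0.053  -0.0178 -2.5424] [0.223  0.4425 0.0516]
[[ 0.8317  0.5552  0.      0.4018]
 [-0.5552  0.8317  0.0016 -0.2412]
 [ 0.0009 -0.0014  1.      0.0564]
 [ 0.      0.      0.      1.    ]]
scene [295.7, 274.2] 0.94 [-0.0002 -0.0061  0.003   1.    ]
top [348.3, 259.4] 0.68 [0.0027 0.0045 0.003  1.    ]
765 72 484 260 314
shift [-0.0824 -0.0054 -0.1656] turn [-0.0006 -0.      0.0002] rows 1.4804865562800442 0.00705724176978154
shift [ 0.1835  0.9903 -0.291 ] turn [-0.0227 -0.0001 -0.0471] rows 8.387095160231409 0.5481042144760189
```

Run:
```python
from h import *
w=cv2.imread('pics/w8.png')[225:405,150:420];w=cv2.resize(w,None,fx=2.2,fy=2.2,interpolation=2)
p=snapshot('scene');t=snapshot('top');L=tcp()@TL
a=[]
for q in(p,t):
    # rectified at board top, in lifter axes
    n=200;hw=.1;W=[(L@[x,y,.006,1])[:3] for x,y in((hw,hw),(hw,-hw),(-hw,-hw),(-hw,hw))]
    H=cv2.getPerspectiveTransform(proj(q,W).astype(np.float32),np.float32([[0,0],[200,0],[200,200],[0,200]]))
    a.append(cv2.warpPerspective(q['pixels'],H,(200,200),flags=2)[:,:,::-1])
r=cv2.resize(np.vstack(a),None,fx=1,fy=1)
c=np.zeros((600,800,3),np.uint8);c[:w.shape[0],:w.shape[1]]=w
for i,x in enumerate(a):
    c[400:600,i*200:i*200+200]=x
    cv2.rectangle(c,(i*200+40,465),(i*200+160,535),(0,0,255),1)
cv2.imwrite('pics/c8.png',c)
```

```text
(no output)
```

View pics/c8.png

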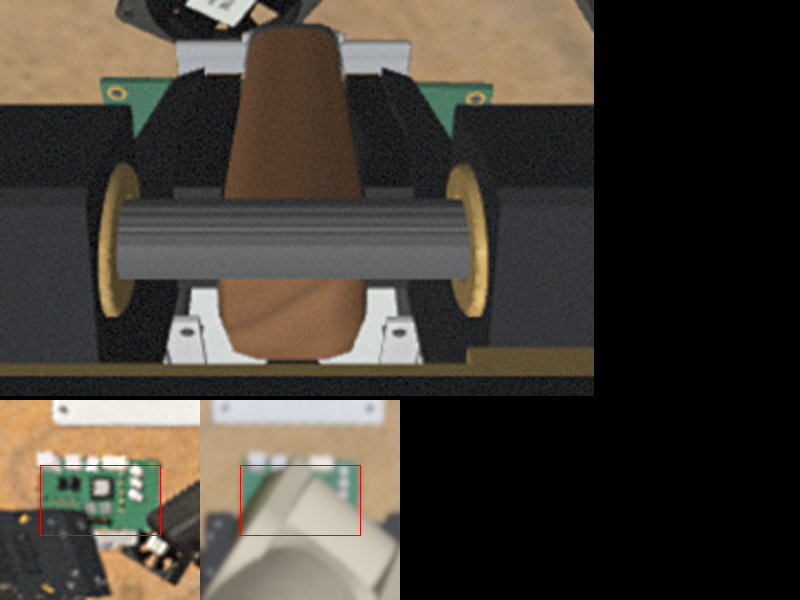

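The wrist crop shows the board on the blade with its front corners at crop (101,80) and (492,84). The rectified views below show the board close to the expected outline. I'll convert the corners.

Run:
```python
from h import *
w=wrist();L=tcp()@TL
for u,z in (((101,80),.006),((492,84),.006),((177,42),.003),((411,42),.003)):
    x=onz(w,(150+u[0]/2.2,225+u[1]/2.2),L[2,3]+z);print((np.linalg.inv(L)@np.r_[x,1])[:3])
# raw numbers for path
M=tcp()
```

```text
[-0.0328 -0.0578  0.0059]
[-0.0313  0.0595  0.0061]
[-0.0458 -0.0341  0.003 ]
[-0.046  0.034  0.003]
```

>>> play_rows --plan '[{"dx":-0.008,"dy":0,"dz":-0.017,"rx":0,"ry":0,"rz":0},{"dx":-0.024,"dy":0,"dz":-0.05,"rx":0,"ry":0,"rz":0},{"dx":-0.045,"dy":0,"dz":-0.091,"rx":0,"ry":0,"rz":0},{"dx":-0.064,"dy":0,"dz":-0.13,"rx":0,"ry":0,"rz":0},{"dx":-0.076,"dy":0,"dz":-0.155,"rx":0,"ry":0,"rz":0},{"dx":-0.082,"dy":0,"dz":-0.166,"rx":0,"ry":0,"rz":0},{"dx":-0.082,"dy":0,"dz":-0.166,"rx":0,"ry":0,"rz":0}]'

```text
time_s: 12.75
position: [0.3407, -0.2001, 0.186]
tcp_rot: [0.207, 0.283, 0.934, -0.064]
wrist_force: [-0.8, 0.3, -2.9]
width: 0.0219
grip_force: 30.0
```

```bash
sed -i 's/^def seat/BO=(-.005,-.001)\ndef seat/' h.py
python3 - <<'E'
from h import *
import h
s=sensors.state();print(s['wrist_force']);print((tcp()@TL)[:3,3])
golift(seat(PH,BO[0],.13,BO[1]))
E
```

```text
[-0.753   0.2597 -2.8995]
[ 0.4031 -0.2418  0.1309]
shift [ 0.2772  0.9869 -0.1296] turn [-0.0231  0.0008 -0.0471] rows 8.26619954194811 0.5498837274796027
```

>>> play_rows --plan '[{"dx":0.0055,"dy":0.02,"dz":-0.0026,"rx":-0.0005,"ry":0,"rz":-0.001},{"dx":0.0194,"dy":0.069,"dz":-0.009,"rx":-0.0016,"ry":0,"rz":-0.0033},{"dx":0.039,"dy":0.138,"dz":-0.018,"rx":-0.003,"ry":0,"rz":-0.0066},{"dx":0.064,"dy":0.227,"dz":-0.03,"rx":-0.005,"ry":0,"rz":-0.011},{"dx":0.0915,"dy":0.326,"dz":-0.043,"rx":-0.0075,"ry":0,"rz":-0.0155},{"dx":0.116,"dy":0.415,"dz":-0.054,"rx":-0.0095,"ry":0,"rz":-0.02},{"dx":0.133,"dy":0.474,"dz":-0.062,"rx":-0.011,"ry":0,"rz":-0.0226},{"dx":0.139,"dy":0.494,"dz":-0.065,"rx":-0.0115,"ry":0,"rz":-0.0235}]'

```text
time_s: 13.55
position: [0.3992, 0.0007, 0.1843]
tcp_rot: [0.207, 0.262, 0.941, -0.058]
wrist_force: [-0.4, -0.2, -2.6]
width: 0.0222
grip_force: 30.0
```

Run:
```python
from h import *
s=sensors.state();print(s['wrist_force']);print((tcp()@TL)[:3,3])
golift(seat(PH,BO[0],.13,BO[1]))
```

```text
[-0.3776 -0.2124 -2.5557]
[ 0.4632 -0.038   0.129 ]
shift [ 0.1142  0.4943 -0.0558] turn [-0.0104 -0.001  -0.0219] rows 4.08267994332753 0.2541451626894356
```

>>> play_rows --plan '[{"dx":0.0046,"dy":0.02,"dz":-0.0022,"rx":-0.0004,"ry":0,"rz":-0.001},{"dx":0.016,"dy":0.069,"dz":-0.008,"rx":-0.0015,"ry":0,"rz":-0.003},{"dx":0.032,"dy":0.138,"dz":-0.0155,"rx":-0.003,"ry":0,"rz":-0.006},{"dx":0.053,"dy":0.227,"dz":-0.0255,"rx":-0.005,"ry":0,"rz":-0.01},{"dx":0.0755,"dy":0.326,"dz":-0.037,"rx":-0.007,"ry":0,"rz":-0.0145},{"dx":0.096,"dy":0.415,"dz":-0.047,"rx":-0.009,"ry":0,"rz":-0.0185},{"dx":0.109,"dy":0.474,"dz":-0.0535,"rx":-0.01,"ry":0,"rz":-0.021},{"dx":0.114,"dy":0.494,"dz":-0.056,"rx":-0.0104,"ry":0,"rz":-0.022}]'

```text
time_s: 14.35
position: [0.4588, 0.1955, 0.185]
tcp_rot: [0.209, 0.245, 0.945, -0.055]
wrist_force: [-0.1, -0.5, -2.6]
width: 0.0216
grip_force: 30.0
```

>>> play_rows --plan '[{"dx":0,"dy":0,"dz":0,"rx":0,"ry":0,"rz":0},{"dx":0,"dy":0,"dz":0,"rx":0,"ry":0,"rz":0},{"dx":0,"dy":0,"dz":0,"rx":0,"ry":0,"rz":0}]'

```text
time_s: 14.65
position: [0.4585, 0.1926, 0.186]
tcp_rot: [0.209, 0.246, 0.945, -0.055]
wrist_force: [-0.3, 0.8, -2.4]
width: 0.0219
grip_force: 30.0
```

Run:
```python
from h import *
s=sensors.state();print(s['wrist_force'],s['width']);L=tcp()@TL;print(L)
w=wrist();save(w,'w9');iL=np.linalg.inv(L)
P={n:snapshot(n) for n in('scene','top')};P['w']=w
for n,p in P.items():
    save(p,n+'9')
    for k,z in(('board',L[2,3]+.003),('preheater_seat',.08)):
        for q in landmark_of(p,k)[:1]: print(n,k,np.round(q['xy'],1),round(q['conf'],2),(iL@np.r_[onz(p,q['xy'],z),1])[:2])
# green corners of board in wrist view, left and right of the gripper
h=cv2.cvtColor(w['pixels'],cv2.COLOR_RGB2HSV);m=((h[:,:,0]>45)&(h[:,:,0]<95)&(h[:,:,1]>60)&(h[:,:,2]>40))
for a,b in((180,230),(335,390)):
    ys,xs=np.nonzero(m[250:300,a:b]);print(len(xs),xs.min()+a,xs.max()+a,ys.min()+250)
golift(seat(PH,BO[0],.13,BO[1]));golift(seat(PH,BO[0],.08,BO[1]));golift(seat(PH,BO[0],.063,BO[1]))
```

```text
[-0.2667  0.7507 -2.3773] 0.021900543086287604
[[ 0.8725  0.4887  0.0003  0.5238]
 [-0.4887  0.8725  0.0002  0.156 ]
 [-0.0002 -0.0004  1.      0.1308]
 [ 0.      0.      0.      1.    ]]
scene board [198.3 191.8] 0.76 [0.0119 0.0048]
scene preheater_seat [168.6 181.9] 0.51 [-0.0166  0.1937]
top board [188.9 260.6] 0.74 [0.0061 0.0052]
w preheater_seat [288.7 242. ] 0.65 [0.0051 0.0045]
380 199 228 260
440 338 378 261
shift [0.0051 0.005  0.0001] turn [-0.0009  0.     -0.0019] rows 0.05684354030874654 0.021468490102953895
shift [0.0578 0.005  0.1134] turn [-0.0009  0.     -0.0019] rows 1.019331294114552 0.021468490102953895
shift [0.0758 0.005  0.1519] turn [-0.0009  0.     -0.0019] rows 1.358973885271762 0.021468490102953895
```

Run:
```python
from h import *
L=tcp()@TL;w=wrist()
for f in('w8','w9'):
    b=cv2.imread(f'pics/{f}.png');h=cv2.cvtColor(b,cv2.COLOR_BGR2HSV);m=((h[:,:,0]>45)&(h[:,:,0]<95)&(h[:,:,1]>60)&(h[:,:,2]>40))
    for a,c in((180,230),(335,395)):
        ys,xs=np.nonzero(m[250:300,a:c]);xs+=a
        print(f,len(xs),np.sort(xs)[[3,-4]],[int(np.nonzero(m[250:300,x])[0].min()+250) for x in((205,212) if a<200 else (352,360,366))],np.bincount(ys)[:14])
```

```text
w8 393 [196 227] [261, 261] [ 0  0  0  0  0  0  0  0  0  0  1 33 32 30]
w8 364 [340 372] [263, 263, 263] [ 0  0  0  0  0  0  0  0  0  0  0  0  0 33]
w9 380 [200 227] [260, 260] [ 0  0  0  0  0  0  0  0  0  0 26 29 29 24]
w9 440 [339 377] [262, 262, 262] [ 0  0  0  0  0  0  0  0  0  0  0  4 39 39]
```

Run:
```python
from h import *
w=wrist();S=seat(PH,0,.08)
for y in(-.066,-.046,.046,.066): print(y,proj(w,(S@[-.042,y,0,1])[:3]),proj(w,(S@[-.02,y,0,1])[:3]))
g=w['pixels'].astype(int)
for y in(-.056,.056):
    u,v=np.round(proj(w,(S@[-.036,y,0,1])[:3])[0]).astype(int);print('at',u,v)
    for r in range(v-9,v+7,2): print(r,' '.join(f"{g[r,c].max():3d}" for c in range(u-22,u+24,2)))
for u in(-.08,.08):print('box',proj(w,(S@[-.095,u,-.03,1])[:3]))
```

```text
-0.066 [[202.334  201.5153]] [[206.5537 222.8347]]
-0.046 [[228.1349 201.4753]] [[231.0224 222.7999]]
0.046 [[346.9227 201.2911]] [[343.6722 222.6398]]
0.066 [[372.7688 201.2511]] [[368.1817 222.605 ]]
at 216 208
199 158 162 161 181 184 179 180 189 189 182 186 186 186 187 186 184 190 194  93  44  47  46  69
201 158 157 158 183 184 184 167 237 236 232 231 233 236 233 232 235 236 238 113  47  48  45  68
203 155 161 170 183 178 181 106 233 232 229 226 228 227 228 226 229 232 233 125  47  42  49  57
205 157 155 216 231 232 235 107 224 231 228 226 227 228 233 225 233 232 231 144  43  47  44  49
207 159 148 169 228 226 237 115 224 231 229 225 228 227 120  95 114 215 233 168  50  49  43  44
209 161 158 161 228 225 232 137 203 232 230 225 227 171 104 103 103 100 235 189  59  48  43  41
211 167 165 161 222 227 229 180 151 233 228 226 228 202 101 100 100 116 234 204  65  49  46  43
213 178 165 163 207 225 228 208 101 233 230 227 226 229 187 144 151 228 231 213  73  53  48  42
at 359 207
198 106  47  47  43  41  61 117 121 127 126 130 128 131 126 125 115 146 174 181 179 159 186 187
200  93  44  46  40  39 126 218 213 215 210 207 210 211 215 208 210 211 204 183 183 183 186 185
202  93  43  40  44  36 154 231 228 229 227 224 224 223 225 223 224 228 178 187 183 172 171 186
204  75  39  44  43  38 188 229 228 228 225 224 223 224 223 221 223 230 162 198 198 200 176 188
206  69  37  45  40  41 217 230 230 220 179 204 227 224 223 219 224 226 146 224 220 227 183 187
208  57  45  41  46  56 227 230 163  94  92  85 193 226 221 222 222 210 173 223 221 227 191 186
210  55  41  45  44  76 226 229 119 102  97  97 157 225 219 225 225 184 207 222 221 230 175 182
212  45  44  40  37 113 229 227 177  98  91 115 222 226 220 223 225 165 213 221 221 217 179 184
box [[179.5499 120.0539]]
box [[395.7489 119.6119]]
```

```bash
sed -i 's/^BO=.*/BO=(-.005,-.0027)/' h.py
python3 - <<'E'
from h import *
for z in(.13,.09,.066): golift(seat(PH,BO[0],z,BO[1]))
E
```

```text
shift [0.0049 0.0006 0.0001] turn [-0.0009  0.     -0.0018] rows 0.039852375529539845 0.02068870887325033
shift [0.0472 0.0006 0.0907] turn [-0.0009  0.     -0.0018] rows 0.8179566944725175 0.02068870887325033
shift [0.0725 0.0007 0.1451] turn [-0.0009  0.     -0.0018] rows 1.2976641011258043 0.02068870887325033
```

>>> play_rows --plan '[{"dx":0.008,"dy":0.0006,"dz":0.008,"rx":-0.0009,"ry":0,"rz":-0.0018},{"dx":0.02,"dy":0.0006,"dz":0.03,"rx":-0.0009,"ry":0,"rz":-0.0018},{"dx":0.033,"dy":0.0006,"dz":0.06,"rx":-0.0009,"ry":0,"rz":-0.0018},{"dx":0.045,"dy":0.0006,"dz":0.085,"rx":-0.0009,"ry":0,"rz":-0.0018},{"dx":0.052,"dy":0.0006,"dz":0.1,"rx":-0.0009,"ry":0,"rz":-0.0018},{"dx":0.054,"dy":0.0006,"dz":0.1055,"rx":-0.0009,"ry":0,"rz":-0.0018},{"dx":0.054,"dy":0.0006,"dz":0.1055,"rx":-0.0009,"ry":0,"rz":-0.0018}]'

```text
time_s: 15.9
position: [0.4573, 0.1947, 0.1385]
tcp_rot: [0.209, 0.244, 0.945, -0.054]
wrist_force: [-0.3, 0.7, -2.3]
width: 0.0222
grip_force: 30.0
```

Run:
```python
from h import *
w=wrist();save(w,'w10');S=seat(PH,0,.08);L=tcp()@TL;print(L[:3,3],np.linalg.inv(S)@L[:,3],sensors.state()['wrist_force'])
b=w['pixels'];h=cv2.cvtColor(b,cv2.COLOR_RGB2HSV);m=((h[:,:,0]>45)&(h[:,:,0]<95)&(h[:,:,1]>60)&(h[:,:,2]>40))
for a,c in((180,230),(335,395)):
    ys,xs=np.nonzero(m[250:300,a:c]);xs+=a;print(len(xs),np.sort(xs)[[3,-4]],np.bincount(ys)[:14])
g=b.astype(int)
for y in(-.046,-.064,.046,.064): print(y,proj(w,(S@[-.042,y,0,1])[:3]))
for y in(-.056,.056):
    u,v=np.round(proj(w,(S@[-.038,y,0,1])[:3])[0]).astype(int);print('at',u,v)
    for r in range(v-12,v+14,2): print(r,' '.join(f"{g[r,c].max():3d}" for c in range(u-26,u+28,2)))
for z in(.08,.066): golift(seat(PH,BO[0],z,BO[1]))
```

```text
[0.523  0.1584 0.0837] [-0.0048 -0.0026  0.0037  1.    ] [-0.7982  0.1083 -2.045 ]
385 [199 227] [ 0  0  0  0  0  0  0  0  0  2 30 29 29 25]
448 [339 376] [ 0  0  0  0  0  0  0  0  0  0  4 15 39 38]
-0.046 [[219.1107 246.8355]]
-0.064 [[192.2951 246.8066]]
0.046 [[356.1741 246.9831]]
0.064 [[382.9919 247.0119]]
at 205 251
239 164 159 156 156 154 179 176 177 151  95  45  74  83  78  77  69  60  57  48  47  43  46  49  49  52  47  50
241 159 162 160 162 170 180 175 183 121  92  59  79  84  79  72  65  59  59  51  51  51  46  47  47  50  45  41
243 160 170 171 170 184 185 182 176 174 177 177 181 175 173 178 178 182 182 177 187 191 114  46  44  47  46  92
245 159 167 171 176 185 180 185 177 223 221 222 216 216 217 216 221 210 217 217 220 224 125  51  54  42  89 181
247 161 169 169 180 185 185 181 131 227 231 230 225 229 228 228 230 225 227 229 231 232 136  48  51  43  88 198
249 163 171 163 176 181 174 175 108 206 232 231 225 227 227 226 230 226 228 231 232 229 161  53  46  47  68 198
251 162 163 163 225 226 231 236 120 147 233 231 228 227 228 229 230 195 183 227 234 229 182  64  50  50 
[... 1665 characters left out ...]
8 166 190 222 220 221 213 177 185
257  31  36  47  41  34 151 229 227 169  96  97  96 101 212 224 219 222 223 226 149 213 220 219 225 191 177 180
259  45  39  38  36  43 180 234 228 234 177 132 154 223 229 226 224 227 226 193 146 220 217 223 226 183 180 183
261 100 103  99 104  92 120 128 127 127 126 118 125 120 119 116 112 124 229 171 166 222 217 223 216 183 186 181
263 111 109 109 108 112 105 107 104 108 105 105  99 104 104 111 110 105 211 155 207 220 220 225 189 185 184 181
shift [ 0.0042 -0.0003  0.0082] turn [ 0.0002  0.0002 -0.    ] rows 0.07361078315397084 0.0030507092127943962
shift [ 0.019  -0.0003  0.0399] turn [ 0.0002  0.0002 -0.    ] rows 0.3535259271468376 0.0030507092127943962
```

>>> play_rows --plan '[{"dx":0,"dy":0.0005,"dz":0,"rx":-0.002,"ry":0,"rz":-0.004},{"dx":0,"dy":0.0005,"dz":0,"rx":-0.002,"ry":0,"rz":-0.004},{"dx":0.003,"dy":0.0005,"dz":0.0065,"rx":-0.002,"ry":0,"rz":-0.004},{"dx":0.006,"dy":0.0005,"dz":0.013,"rx":-0.002,"ry":0,"rz":-0.004},{"dx":0.009,"dy":0.0005,"dz":0.02,"rx":-0.002,"ry":0,"rz":-0.004},{"dx":0.013,"dy":0.0005,"dz":0.028,"rx":-0.002,"ry":0,"rz":-0.004},{"dx":0.018,"dy":0.0005,"dz":0.038,"rx":-0.002,"ry":0,"rz":-0.004},{"dx":0.018,"dy":0.0005,"dz":0.038,"rx":-0.002,"ry":0,"rz":-0.004}]'

```text
time_s: 16.75
position: [0.4571, 0.1948, 0.1212]
tcp_rot: [0.209, 0.241, 0.946, -0.054]
wrist_force: [0.5, -0.0, -1.2]
width: 0.0219
grip_force: 30.0
```

>>> play_rows --plan '[{"dx":0,"dy":0,"dz":0,"rx":0,"ry":0,"rz":0},{"dx":0,"dy":0,"dz":0,"rx":0,"ry":0,"rz":0},{"dx":0,"dy":0,"dz":0,"rx":0,"ry":0,"rz":0}]'

```text
time_s: 17.05
position: [0.4574, 0.1949, 0.1221]
tcp_rot: [0.21, 0.241, 0.946, -0.053]
wrist_force: [0.5, -0.3, -1.9]
width: 0.0213
grip_force: 30.0
```

Run:
```python
from h import *
w=wrist();save(w,'w11');S=seat(PH,0,.08);L=tcp()@TL;print(L[:3,3],np.linalg.inv(S)@L[:,3],sensors.state()['wrist_force'])
b=w['pixels'];h=cv2.cvtColor(b,cv2.COLOR_RGB2HSV);m=((h[:,:,0]>45)&(h[:,:,0]<95)&(h[:,:,1]>60)&(h[:,:,2]>40))
for a,c in((180,230),(335,395)):
    ys,xs=np.nonzero(m[240:300,a:c]);xs+=a;print(len(xs),np.sort(xs)[[3,-4]],np.bincount(ys)[:24])
g=b.astype(int)
iS=np.linalg.inv(S)
for y in(-.056,.056):
    u,v=np.round(proj(w,(S@[-.036,y,0,1])[:3])[0]).astype(int);print('at',u,v)
    for r in range(v-10,v+14,2): print(r,' '.join(f"{g[r,c].max():3d}" for c in range(u-26,u+28,2)))
golift(seat(PH,-.14,.0664,BO[1]))
```

```text
[0.5232 0.1591 0.0669] [-0.005  -0.0019 -0.0131  1.    ] [-1.2774 -0.1483 -1.9187]
134 [200 220] [0 0 0 0 0 0 0 0 0 0 0 0 0 0 0 0 0 0 0 0 0 0 0 0]
117 [346 356] [0 0 0 0 0 0 0 0 0 0 0 0 0 0 0 0 0 0 0 0 0 0 0 0]
at 200 271
261 169 168 168 195 182 184 179 183 180 185 186 186 181 180 184 184 188 182 179 189 186 148  51  50  49  46  54
263 163 166 160 185 183 182 186 212 224 223 223 216 219 219 218 218 217 219 218 221 223 145  58  43  50  49  44
265 158 157 164 187 188 184 163 152 233 233 230 227 229 228 229 229 226 230 231 233 232 172  70  46  48  48  42
267 158 162 176 187 175 175 144 103 234 230 230 227 229 227 225 230 228 231 231 230 231 193  76  40  46  43  38
269 164 162 208 217 218 222 156  86 227 233 230 230 232 235 232 233 217 220 232 235 235 217  95  44  49  40  32
271 152 152 202 220 226 232 180  87 204 231 235 153 101 105 102  92  88  84  85 118 127 122 100  92  46  43  39
273  38  32  43  45  41  41  39  31  27  41  41  36  39  44  35  27  36  32 108 110 108 106 115  81  44  37  43
275  39  32  36  27  38  35  37  43  33  33  36  37  31  46  40  39  39  28 118 132 135 130 13
[... 1224 characters left out ...]
  29  34  32  30  28  29  35  31  33
276  74 135 133 134 133  36  43  39  35  32  30  34  38  36  34  35  37  31  30  34  35  39  39  34  38  38  38
278  38 114 131 132 123  34  39  38  42  30  36  46  35  38  38  36  37  37  46  31  41  40  28  36  32  40  35
280  32  44 129 135 116  38  47  42  48  38  40  40  28  32  39  29  33  44  36  41  36  31  40  40  35  30  32
282  33  27  70 134 104  42  47  40  40  35  33  36  38  36  34  35  33  34  35  36  40  42  39  39  36  32  36
284  38  36  37 121  95  33  43  38  40  29  41  38  36  27  31  37  38  34  32  34  42  38  34  34  41  41  33
shift [ 0.3062  0.0017 -0.1415] turn [0.0022 0.0002 0.004 ] rows 2.6989454073066548 0.04767882906709426
```

>>> play_rows --plan '[{"dx":0.02,"dy":0,"dz":-0.0093,"rx":0,"ry":0,"rz":0},{"dx":0.06,"dy":0,"dz":-0.028,"rx":0,"ry":0,"rz":0},{"dx":0.12,"dy":0,"dz":-0.056,"rx":0,"ry":0,"rz":0},{"dx":0.18,"dy":0,"dz":-0.084,"rx":0,"ry":0,"rz":0},{"dx":0.24,"dy":0,"dz":-0.112,"rx":0,"ry":0,"rz":0},{"dx":0.3,"dy":0,"dz":-0.14,"rx":0,"ry":0,"rz":0},{"dx":0.32,"dy":0,"dz":-0.149,"rx":0,"ry":0,"rz":0},{"dx":0.32,"dy":0,"dz":-0.149,"rx":0,"ry":0,"rz":0}]'

```text
time_s: 17.9
position: [0.3327, 0.263, 0.122]
tcp_rot: [0.21, 0.24, 0.946, -0.053]
wrist_force: [-0.0, -0.0, -2.4]
width: 0.0222
grip_force: 30.0
```

Run:
```python
from h import *
s=sensors.state();L=tcp()@TL;print(L[:3,3],s['wrist_force'],s['width']);S=seat(PH,0,.08);iS=np.linalg.inv(S);print(iS@L[:,3])
P={n:snapshot(n) for n in('scene','top')};P['w']=wrist()
for n,p in P.items():
    save(p,n+'12')
    for q in landmark_of(p,'board')[:1]: print(n,np.round(q['xy'],1),q['conf'],(iS@np.r_[onz(p,q['xy'],.08),1])[:2])
golift(lift_pose(.50,-.05,.06,np.radians(-30)));golift(lift_pose(.44,-.06,.06,np.radians(-30)))
```

```text
[0.3986 0.2273 0.0668] [-0.0351 -0.0432 -2.3777] 0.022244273635343446
[-0.1471 -0.0026 -0.0132  1.    ]
scene [197.7 207.7] 0.73 [-0.0054 -0.007 ]
top [190.  271.7] 0.62 [-0.0039  0.0049]
w [285.6 386.2] 0.93 [-0.0076  0.0006]
shift [-0.4927 -0.4811  0.2479] turn [0.0064 0.0001 0.0135] rows 5.855311948551456 0.15652095285362233
shift [-0.3842 -0.575   0.1974] turn [0.0064 0.0001 0.0135] rows 5.753546451487395 0.15652095285362233
```

>>> play_rows --plan '[{"dx":-0.03,"dy":0,"dz":-0.065,"rx":0,"ry":0,"rz":0},{"dx":-0.06,"dy":0,"dz":-0.13,"rx":0,"ry":0,"rz":0},{"dx":-0.075,"dy":0,"dz":-0.16,"rx":0,"ry":0,"rz":0},{"dx":-0.075,"dy":0,"dz":-0.16,"rx":0,"ry":0,"rz":0}]'

```text
time_s: 18.6
position: [0.3345, 0.2626, 0.1941]
tcp_rot: [0.211, 0.242, 0.946, -0.052]
wrist_force: [-0.5, 0.1, -2.5]
width: 0.0221
grip_force: 30.0
```

Run:
```python
from h import *
L=tcp()@TL;print(L[:3,3])
y=np.radians(-30)
golift(lift_pose(.45,-.07,.135,y))
```

```text
[0.4004 0.2268 0.1391]
shift [-0.4175 -0.587   0.2042] turn [0.0085 0.0011 0.0128] rows 5.989710749106465 0.1616601202573021
```

>>> play_rows --plan '[{"dx":-0.04,"dy":-0.06,"dz":0.02,"rx":0,"ry":0,"rz":0.002},{"dx":-0.1,"dy":-0.14,"dz":0.05,"rx":0.002,"ry":0,"rz":0.004},{"dx":-0.17,"dy":-0.235,"dz":0.082,"rx":0.004,"ry":0,"rz":0.006},{"dx":-0.24,"dy":-0.34,"dz":0.118,"rx":0.006,"ry":0,"rz":0.008},{"dx":-0.32,"dy":-0.45,"dz":0.156,"rx":0.007,"ry":0,"rz":0.01},{"dx":-0.39,"dy":-0.54,"dz":0.19,"rx":0.008,"ry":0,"rz":0.012},{"dx":-0.417,"dy":-0.587,"dz":0.204,"rx":0.008,"ry":0.001,"rz":0.013},{"dx":-0.417,"dy":-0.587,"dz":0.204,"rx":0.008,"ry":0.001,"rz":0.013}]'

```text
time_s: 19.4
position: [0.3839, -0.0364, 0.1882]
tcp_rot: [0.207, 0.255, 0.943, -0.058]
wrist_force: [-0.5, -0.2, -2.2]
width: 0.022
grip_force: 30.0
```

Run:
```python
from h import *
L=tcp()@TL;print(L[:3,3]);y=np.radians(-30)
for z in(.12,.02,.003,-.001): golift(lift_pose(.61,-.108,z,y))
S=seat(PH,0,.08);iS=np.linalg.inv(S)
for n in('scene','top'):
    p=snapshot(n);save(p,n+'13')
    q=landmark_of(p,'board')[0];print(n,q['xy'],q['conf'],(iS@np.r_[onz(p,q['xy'],.08),1])[:2])
```

```text
[ 0.4483 -0.0743  0.1328]
shift [-0.3415  0.1302  0.1931] turn [-0.0037 -0.0017 -0.0028] rows 3.306885412605 0.05218353144228397
shift [-0.2365  0.1312  0.4201] turn [-0.0037 -0.0017 -0.0028] rows 3.9968454894568404 0.05218353144228397
shift [-0.2187  0.1313  0.4586] turn [-0.0037 -0.0017 -0.0028] rows 4.198458280304222 0.05218353144228397
shift [-0.2145  0.1314  0.4677] turn [-0.0037 -0.0017 -0.0028] rows 4.248461279196829 0.05218353144228397
scene [197.3, 204.5] 0.69 [0.0015 0.0091]
top [192.1, 269.9] 0.84 [0.0017 0.0005]
```

>>> play_rows --plan '[{"dx":-0.08,"dy":0.03,"dz":0.045,"rx":0,"ry":0,"rz":0},{"dx":-0.18,"dy":0.07,"dz":0.1,"rx":-0.002,"ry":-0.001,"rz":-0.001},{"dx":-0.28,"dy":0.11,"dz":0.16,"rx":-0.004,"ry":-0.002,"rz":-0.003},{"dx":-0.341,"dy":0.13,"dz":0.193,"rx":-0.004,"ry":-0.002,"rz":-0.003},{"dx":-0.3,"dy":0.131,"dz":0.28,"rx":-0.004,"ry":-0.002,"rz":-0.003},{"dx":-0.255,"dy":0.131,"dz":0.38,"rx":-0.004,"ry":-0.002,"rz":-0.003},{"dx":-0.236,"dy":0.131,"dz":0.42,"rx":-0.004,"ry":-0.002,"rz":-0.003},{"dx":-0.236,"dy":0.131,"dz":0.42,"rx":-0.004,"ry":-0.002,"rz":-0.003}]'

```text
time_s: 20.4
position: [0.5441, -0.0634, 0.0732]
tcp_rot: [0.207, 0.248, 0.945, -0.055]
wrist_force: [0.2, -0.9, -1.0]
width: 0.0218
grip_force: 30.0
```

Run:
```python
from h import *
L=tcp()@TL;print(L);print(sensors.state()['wrist_force']);y=np.radians(-30)
for z in(.004,.0): golift(lift_pose(L[0,3],L[1,3],z,y))
```

```text
[[ 0.8711  0.4911  0.0039  0.6092]
 [-0.4911  0.8711 -0.002  -0.1001]
 [-0.0044 -0.0002  1.      0.0176]
 [ 0.      0.      0.      1.    ]]
[ 0.1517 -0.9106 -1.0398]
shift [0.0151 0.0019 0.0314] turn [ 0.0026 -0.0028  0.006 ] rows 0.27960864639124267 0.07445220713790592
shift [0.0193 0.0019 0.0405] turn [ 0.0026 -0.0028  0.006 ] rows 0.35950815665830155 0.07445220713790592
```

>>> play_rows --plan '[{"dx":0.005,"dy":0,"dz":0.01,"rx":0,"ry":-0.003,"rz":0},{"dx":0.01,"dy":0,"dz":0.02,"rx":0,"ry":-0.003,"rz":0},{"dx":0.014,"dy":0,"dz":0.029,"rx":0,"ry":-0.003,"rz":0},{"dx":0.017,"dy":0,"dz":0.035,"rx":0,"ry":-0.003,"rz":0},{"dx":0.0185,"dy":0,"dz":0.039,"rx":0,"ry":-0.003,"rz":0},{"dx":0.0185,"dy":0,"dz":0.039,"rx":0,"ry":-0.003,"rz":0},{"dx":0.0185,"dy":0,"dz":0.039,"rx":0,"ry":-0.003,"rz":0}]'

```text
time_s: 21.1
position: [0.5456, -0.0656, 0.0591]
tcp_rot: [0.212, 0.249, 0.943, -0.056]
wrist_force: [0.5, -0.2, -1.7]
width: 0.0215
grip_force: 30.0
```

Run:
```python
from h import *
L=tcp()@TL;print(L);s=sensors.state();print(s['wrist_force'],s['ft_torque'])
```

```text
[[ 0.8698  0.4934 -0.0064  0.6111]
 [-0.4934  0.8698  0.0022 -0.1027]
 [ 0.0067  0.0012  1.      0.0044]
 [ 0.      0.      0.      1.    ]]
[ 0.459  -0.2166 -1.6755] [ 0.1712  0.3425 -0.0008]
```

>>> play_rows --plan '[{"dx":0.002,"dy":0,"dz":0.0045,"rx":0,"ry":0.002,"rz":0},{"dx":0.003,"dy":0,"dz":0.007,"rx":0,"ry":0.003,"rz":0},{"dx":0.004,"dy":0,"dz":0.009,"rx":0,"ry":0.003,"rz":0},{"dx":0.004,"dy":0,"dz":0.009,"rx":0,"ry":0.003,"rz":0},{"dx":0.004,"dy":0,"dz":0.009,"rx":0,"ry":0.003,"rz":0}]'

```text
time_s: 21.6
position: [0.5456, -0.0656, 0.0551]
tcp_rot: [0.21, 0.249, 0.944, -0.055]
wrist_force: [-1.1, -0.2, 0.5]
width: 0.0219
grip_force: 30.0
```

Run:
```python
from h import *
L=tcp()@TL;print(L);s=sensors.state();print(s['wrist_force'],s['ft_torque'])
```

```text
[[ 0.8699  0.4933 -0.0022  0.6109]
 [-0.4933  0.8699 -0.0001 -0.1025]
 [ 0.0018  0.0011  1.      0.    ]
 [ 0.      0.      0.      1.    ]]
[-1.1231 -0.1984  0.475 ] [ 0.0401  0.2753 -0.0495]
```

>>> play_rows --plan '[{"dx":0,"dy":0,"dz":0,"rx":0,"ry":0,"rz":0},{"dx":0,"dy":0,"dz":0,"rx":0,"ry":0,"rz":0},{"dx":0,"dy":0,"dz":0,"rx":0,"ry":0,"rz":0},{"dx":0,"dy":0,"dz":0,"rx":0,"ry":0,"rz":0},{"dx":0,"dy":0,"dz":0,"rx":0,"ry":0,"rz":0},{"dx":0,"dy":0,"dz":0,"rx":0,"ry":0,"rz":0},{"dx":0,"dy":0,"dz":0,"rx":0,"ry":0,"rz":0},{"dx":0,"dy":0,"dz":0,"rx":0,"ry":0,"rz":0}]' --claw -1.0

```text
time_s: 22.4
position: [0.5456, -0.0656, 0.055]
tcp_rot: [0.21, 0.249, 0.944, -0.055]
wrist_force: [0.4, -0.3, -0.3]
width: 0.0837
grip_force: 0.0
```

>>> play_rows --plan '[{"dx":0,"dy":0,"dz":-0.03,"rx":0,"ry":0,"rz":0},{"dx":0,"dy":0,"dz":-0.08,"rx":0,"ry":0,"rz":0},{"dx":0,"dy":0,"dz":-0.15,"rx":0,"ry":0,"rz":0},{"dx":0,"dy":0,"dz":-0.23,"rx":0,"ry":0,"rz":0},{"dx":0,"dy":0,"dz":-0.31,"rx":0,"ry":0,"rz":0},{"dx":0.1,"dy":-0.1,"dz":-0.4,"rx":0,"ry":0,"rz":0},{"dx":0.2,"dy":-0.2,"dz":-0.45,"rx":0,"ry":0,"rz":0},{"dx":0.2,"dy":-0.2,"dz":-0.45,"rx":0,"ry":0,"rz":0}]'

```text
time_s: 23.2
position: [0.374, -0.0611, 0.1844]
tcp_rot: [0.21, 0.249, 0.944, -0.055]
wrist_force: [0.3, -1.0, 0.3]
width: 0.0881
grip_force: 0.0
```

Run:
```python
from h import *
from scipy.optimize import minimize
s=sensors.state();print(s['position'],s['width'],s['wrist_force'])
S=seat(PH,0,.08);iS=np.linalg.inv(S)
P={n:snapshot(n) for n in('scene','top')}
for n,p in P.items():
    save(p,n+'14')
    for k,z in(('board',.08),('lifter',0),('lifter_tip',0),('lifter_grip',.0724)):
        for q in landmark_of(p,k)[:1]:
            x=onz(p,q['xy'],z);print(n,k,np.round(q['xy'],1),round(q['conf'],2),x,(iS@np.r_[x,1])[:2] if k=='board' else '')
M={};V={}
for n,p in P.items():
    h=cv2.cvtColor(p['pixels'],cv2.COLOR_RGB2HSV);M[n]=((h[:,:,0]>45)&(h[:,:,0]<95)&(h[:,:,1]>60)).astype(float)
    g=np.zeros((420,560),np.uint8);cv2.fillPoly(g,[np.int32(proj(p,[(S@[a,b,0,1])[:3] for a,b in((-.05,-.08),(-.05,.08),(.05,.08),(.05,-.08))]))],1);V[n]=g>0
    print(n,'green',M[n][V[n]].sum())
for use in(('top',),('scene',),('top','scene')):
    def cost(v):
        A=S@T(R.from_euler('z',v[2]).as_matrix(),[v[0],v[1],.003]);t=0
        for n in use:
            g=np.zeros((1680,2240),np.uint8);cv2.fillPoly(g,[np.int32(np.round(proj(P[n],[(A@[a,b,0,1])[:3] for a,b in((-.035,-.06),(-.035,.06),(.035,.06),(.035,-.06))])*4+1.5))],255)
            t+=np.abs(cv2.resize(g,(560,420),interpolation=cv2.INTER_AREA)/255.-M[n])[V[n]].sum()
        return t
    b=min((minimize(cost,np.random.default_rng(i).normal(0,[.004,.004,.03]),method='Nelder-Mead') for i in range(4)),key=lambda r:r.fun);print(use,b.x,b.fun)
```

```text
[ 0.374  -0.0611  0.1844] 0.08805827019361442 [ 0.3213 -0.9523  0.3243]
scene board [199.3 204.8] 0.48 [0.5355 0.1585 0.08  ] [0.006  0.0036]
scene lifter [200.1 223.3] 0.69 [0.5318 0.1658 0.    ] 
scene lifter_tip [285.8 223.5] 0.83 [ 0.6477 -0.1034  0.    ] 
scene lifter_grip [261.7 220. ] 0.67 [ 0.556  -0.0616  0.0724] 
top board [191.4 268.7] 0.62 [0.5342 0.1585 0.08  ] [0.0049 0.0029]
top lifter [356.3 200.6] 0.49 [ 0.5946 -0.3688  0.    ] 
top lifter_tip [274.4 216.7] 0.61 [ 0.6385 -0.1192  0.    ] 
top lifter_grip [269.8 240.5] 0.59 [ 0.5352 -0.0635  0.0724] 
scene green 88.0
top green 628.0
('top',) [-0.0019 -0.0002  0.0267] 522.6274509803922
('scene',) [ 0.0005 -0.0005  0.0192] 416.3176470588235
('top', 'scene') [ 0.0007 -0.002  -0.0134] 950.1019607843136
```

Run:
```python
from h import *
go((.36,.20,.33),tool(np.radians(-29),0))
```

```text
shift [ 0.1713  0.5485 -0.4826] turn [-0.0008  0.278  -0.0057] rows 6.0031964484235 2.9132774158856165
```

>>> play_rows --plan '[{"dx":0.02,"dy":0.05,"dz":-0.12,"rx":0,"ry":0,"rz":0},{"dx":0.17,"dy":0.55,"dz":-0.48,"rx":0,"ry":0.278,"rz":-0.006},{"dx":0.17,"dy":0.55,"dz":-0.48,"rx":0,"ry":0.278,"rz":-0.006},{"dx":0.17,"dy":0.55,"dz":-0.48,"rx":0,"ry":0.278,"rz":-0.006},{"dx":0.17,"dy":0.55,"dz":-0.48,"rx":0,"ry":0.278,"rz":-0.006},{"dx":0.17,"dy":0.55,"dz":-0.48,"rx":0,"ry":0.278,"rz":-0.006},{"dx":0.17,"dy":0.55,"dz":-0.48,"rx":0,"ry":0.278,"rz":-0.006},{"dx":0.17,"dy":0.55,"dz":-0.48,"rx":0,"ry":0.278,"rz":-0.006}]'

```text
time_s: 24.5
position: [0.3609, 0.2009, 0.3292]
tcp_rot: [0.0, 0.249, 0.968, -0.001]
wrist_force: [0.2, -0.7, 0.2]
width: 0.0881
grip_force: 0.0
```

Run:
```python
from h import *
w=wrist();save(w,'w15');S=seat(PH,0,.083);iS=np.linalg.inv(S)
for q in landmark_of(w,'board')[:1]: print(q['xy'],q['conf'],(iS@np.r_[onz(w,q['xy'],.08),1])[:2])
m=cut_out(w,'board')[0];print(m['conf'],m['mask'].sum())
h=cv2.cvtColor(w['pixels'],cv2.COLOR_RGB2HSV);g=((h[:,:,0]>45)&(h[:,:,0]<95)&(h[:,:,1]>60)&m['mask'])
ys,xs=np.nonzero(g);X=np.array([(iS@np.r_[onz(w,(u,v),.083),1])[:2] for u,v in zip(xs,ys)])
print(np.percentile(X,[0.5,1,50,99,99.5],axis=0))
for a,b in((-.058,-.04),(-.04,-.02),(-.02,0),(0,.02),(.02,.04),(.04,.058)):
    k=(X[:,1]>a)&(X[:,1]<b);print(a,b,k.sum(),np.percentile(X[k,0],1) if k.any() else None)
for y in(-.064,-.046,.046,.064): print(y,proj(w,(S@[-.042,y,-.003,1])[:3]))
```

```text
[194.2, 390.7] 0.69 [ 0.1257 -0.1688]
0.7 2544
[[-0.0371 -0.0584]
 [-0.037  -0.0572]
 [-0.0176 -0.0016]
 [ 0.0014  0.0584]
 [ 0.0016  0.0589]]
-0.058 -0.04 327 -0.036984560774121655
-0.04 -0.02 380 -0.03706328789653023
-0.02 0 230 -0.03710506297439281
0 0.02 239 -0.0358305784892127
0.02 0.04 313 -0.03590838573810936
0.04 0.058 337 -0.03596833786375394
-0.064 [[267.5889 282.273 ]]
-0.046 [[281.7218 282.3243]]
0.046 [[353.9731 282.5866]]
0.064 [[368.1124 282.638 ]]
```

The board's front edge is at -36.5 mm (-35 nominal). It is centred sideways and square on the rails, and the lifter stands free, so I'm handing in.

```bash
python3 -c "
from bench import ticket
print(ticket.sign_off())"
```

```text
the job is handed in; nothing more can be done
None
```

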